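Bring the printer's bulk ink supply on line

ROBOT

A 6-joint arm with a two-finger parallel gripper is mounted at the origin on the work surface. World frame = base frame: x ahead of the robot, y to its left, z up, the work surface at z = 0. Lengths are in m, angles in degrees, forces in N, time in s.
With the tool pointing down it reaches from about 0.4 to 0.825 m from the base axis. Payload 7 kg.
Tool frame: the origin (TCP) lies between the finger pads; the fingertips stand 22 mm ahead of it and the grasp point (between the pads) lies 3 mm ahead of it; z points along the fingers, y is the line along which they close (so a half turn about z gives the same grasp; the last joint's range is limited). The gripper opens to 88 mm and grips with 3 to 60 N. Pads are 19 mm wide; open, the fingers measure 130 mm over their backs; the gripper's body (78 mm by 193 mm) begins 47 mm behind the grasp point.
Start: joints at [-50.472, 20.546, 0.682, 0, -70.136, -16.507], TCP at [0.264, -0.621, 0.249] pointing down, gripper open.
Joint ranges: [-176.03, 176.03], [-82.01, 121.73], [-58.28, 71.71], [-173.87, 95.51], [-174.79, -0.11], [-173.66, 173.66]. Speed limits (degrees/s): [136.94, 136.94, 172.46, 180, 180, 180].

INTERFACE

Orientations are given as [roll, pitch, yaw] about the fixed x, y, z axes, in that order (R = Rz(yaw) Ry(pitch) Rx(roll)).
In Python, from plant import r, vision gives the robot as it stands.
- The arm moves only by the shell command python3 -m pendant 'ROWS' [FORCE]. ROWS is JSON, a list that holds one entry, the list of rows, each a list of 7 numbers: the shift along the tool's x, y, z scaled (see below), then the turn, a rotation vector about the tool's x, y, z scaled (see below), then the opening, from -1 (shut) to 1 (fully open). In form: [[[x, y, z, wx, wy, wz, fingers], ...]]. A call has exactly 8 rows; each row shifts and turns the commanded pose from where the row before left it, along the tool's axes as they then stand; what a row does not reach is not made up. The controller multiplies each number of a shift by 20 mm and each number of a turn by 4 degrees. A row lasts 1/10 s, in which the tool goes at most 50 mm and 8.59 degrees, less where a joint would pass 70% of its speed; a pose out of reach is approached as far as the arm can. A call with a number of a shift or a turn outside -1 to 1 is refused whole. A call with a gripper value outside its range is refused whole. The fingers move at their own pace and stop on an object; FORCE is the grip in N (left out, the last holds). Time passes only in rows, so rows that do not move let the fingers close, or fill a call up. It gives the time, the measured TCP pose, the force, the opening and the grip force at its end, in the units of the state.
- r.get_state(): the state, without advancing time (a new reading comes with each control period).
- vision.capture(name): name is "scene" or "side" or "wrist"; returns a dict with "frame" (480x640x3 uint8, blue, green, red), "depth" (480x640 float32, m along the optical axis (not along the pixel's ray), 0 where there is no reading), "camera_matrix" (3x3 intrinsics, pixels), "extrinsics" (4x4, takes a point from world to camera coordinates); the wrist camera has in their place "hand_eye" (4x4, takes a point from camera to tool coordinates, whose origin is the TCP and whose axes are the flange's). Camera axes: x right, y up, looking along -z (the intrinsics and any distortion apply to the point x, -y, -z); pixel columns grow to the right and rows downward; lengths in m; the calibration is good to about 2 mm. A picture is of the moment at which its call begins: read the wrist's pose just before it.
- r.close_job(): hands the job in; it is judged then, once.
The state is a dict: "time_s": time; "joints": joint angles; "qd": joint speeds; "joint_torque": joint torques, N m; "tcp_pos": TCP position; "eef_rot": TCP orientation; "contact_force": force on the tool from outside, world axes, zero at the start; "moment": the same for the moment, N m; "gripper_width": finger opening in m; "gripper_force": force on a finger pad.
Only numpy, scipy, OpenCV 4.12 (cv2) and the standard library are available. Lean on these libraries where they do the work, as an engineer would, in place of code of your own. Each camera call takes 0.05 s, during which the arm holds its last target. There are 200 camera calls.

TASK

Bring the ink supply of the wide-format printer on line: stand every ink bottle on the counter upright in a well of the station's dock with its vent cap still pressed down, and once all are in, pull every vent cap fully up. Then slide the clear lock hood off the regulator, turn the flow knob until its pointer is on the long broad mark of the dial, and slide the hood fully home over the knob again. Leave the other things on the counter where they are.

Things in the scene. Friction and masses are not known exactly. Their poses are not given: they have to be found in the camera images.
- ink_station: ink station, fixed, base 210 (x) x 370 (y) x 12 mm. On its +y half a grey dock of 2 x 2 square wells, 95 mm pitch, each 67 mm wide, rim 45 mm above the well floor; on its -y half a white regulator box, 205 x 136 mm, deck 70 mm above the counter, bearing the flow knob and lock hood. Origin: centre of its underside; x from its front (robot side) to its back, y left, z up
- well1 (a point): centre of the floor of the front left well of the dock (12 mm above the counter)
- well2 (a point): centre of the floor of the front right well of the dock (12 mm above the counter)
- well3 (a point): centre of the floor of the back left well of the dock (12 mm above the counter)
- well4 (a point): centre of the floor of the back right well of the dock (12 mm above the counter)
- bottle1: ink bottle 1 (four alike, three or four present): white, round, 60 mm diameter, straight to 105 mm, then a shoulder and 22 mm neck to 118 mm, a grey push-pull vent cap on top; 0.33 to 0.43 kg, heavy at the foot (centre of mass about 35 mm up). Origin: centre of its underside; z up its axis
- vent1 (a joint): vent cap of bottle 1: grey, 27 mm diameter (30 mm top rim), 17 mm high, from 119 to 136 mm above the bottle's underside when down. Slides 10 mm up along the axis, to a stop, never off: 0 = down (shut), 0.010 m = up (open). A tight fit (2 N) holds it wherever it is left; the bottle's weight holds the bottle down as the cap is pulled
- bottle2: ink bottle 2 (four alike, three or four present): white, round, 60 mm diameter, straight to 105 mm, then a shoulder and 22 mm neck to 118 mm, a grey push-pull vent cap on top; 0.33 to 0.43 kg, heavy at the foot (centre of mass about 35 mm up). Origin: centre of its underside; z up its axis
- vent2 (a joint): vent cap of bottle 2: grey, 27 mm diameter (30 mm top rim), 17 mm high, from 119 to 136 mm above the bottle's underside when down. Slides 10 mm up along the axis, to a stop, never off: 0 = down (shut), 0.010 m = up (open). A tight fit (2 N) holds it wherever it is left; the bottle's weight holds the bottle down as the cap is pulled
- bottle3: ink bottle 3 (four alike, three or four present): white, round, 60 mm diameter, straight to 105 mm, then a shoulder and 22 mm neck to 118 mm, a grey push-pull vent cap on top; 0.33 to 0.43 kg, heavy at the foot (centre of mass about 35 mm up). Origin: centre of its underside; z up its axis
- vent3 (a joint): vent cap of bottle 3: grey, 27 mm diameter (30 mm top rim), 17 mm high, from 119 to 136 mm above the bottle's underside when down. Slides 10 mm up along the axis, to a stop, never off: 0 = down (shut), 0.010 m = up (open). A tight fit (2 N) holds it wherever it is left; the bottle's weight holds the bottle down as the cap is pulled
- bottle4: ink bottle 4 (four alike, three or four present): white, round, 60 mm diameter, straight to 105 mm, then a shoulder and 22 mm neck to 118 mm, a grey push-pull vent cap on top; 0.33 to 0.43 kg, heavy at the foot (centre of mass about 35 mm up). Origin: centre of its underside; z up its axis
- vent4 (a joint): vent cap of bottle 4: grey, 27 mm diameter (30 mm top rim), 17 mm high, from 119 to 136 mm above the bottle's underside when down. Slides 10 mm up along the axis, to a stop, never off: 0 = down (shut), 0.010 m = up (open). A tight fit (2 N) holds it wherever it is left; the bottle's weight holds the bottle down as the cap is pulled
- flow_knob (a joint): regulator knob, vertical axis: black skirt 44 mm diameter, 8 mm high, grey bar grip 40 x 12 mm from 8 to 28 mm above the deck; white line and small nose at the bar's pointer end. Radians, grows clockwise from above, 0 to 4.4; stays where left, friction 0.04 N m. Black dial, white ticks each 0.4 rad; the one long broad tick is the mark, at 2.4 rad
- knob_grip (a point): on the knob's axis, 18 mm above the deck, at mid-height of its bar grip; its x axis points along the bar to the pointer end, z up
- flow_mark (a point): centre of the long broad white tick on the dial (the working mark), 31.5 mm from the knob's axis, on the deck
- lock_hood (a joint): clear plastic lock hood, 66 x 92 mm, on deck rails, top 38 mm above the deck, with a black rib on top to hold: 12 mm thick along the station's x, 50 mm long along y, 22 mm high. Metres: 0 = home over the knob, 0.090 = fully off, towards the station's front (-x). Stays where left, friction 2 N. When home, the knob cannot be reached
- hood_rib (a point): centre of the top of the lock hood's rib, 60 mm above the deck; axes as the station's
- loupe: bystander, not part of the job: black print loupe, 34 mm diameter, 34 mm high; origin: centre of its underside
- tape_roll: bystander, not part of the job: clear roll of tape lying flat, 64 mm diameter, 20 mm high; origin: centre of its underside
- pen_cup: bystander, not part of the job: dark pen cup, 80 mm diameter, 100 mm high, with pens to 151 mm; origin: centre of its underside
- stapler: bystander, not part of the job: black stapler, 150 mm long, 55 mm high; origin: centre of its underside
- tape_dispenser: bystander, not part of the job: grey desk tape dispenser, 150 mm long, 77 mm high; origin: centre of its underside
- calculator: bystander, not part of the job: grey desk calculator, 140 x 90 mm, 18 mm high; origin: centre of its underside

How it is judged (in metres and radians):
On the way, in this order (a step that is already met when the one before it is completed fails the run):
1. every bottle stands in a well of the dock, released, its vent cap still down (((horizontal distance between bottle1 and well1 below 0.008 m and z of bottle1 in the frame of well1 below 0.004 m) or (horizontal distance between bottle1 and well2 below 0.008 m and z of bottle1 in the frame of well2 below 0.004 m) or (horizontal distance between bottle1 and well3 below 0.008 m and z of bottle1 in the frame of well3 below 0.004 m) or (horizontal distance between bottle1 and well4 below 0.008 m and z of bottle1 in the frame of well4 below 0.004 m)) and angle between each of bottle1, bottle2, bottle3, bottle4's own z axis and vertical below 0.1 rad and ((horizontal distance between bottle2 and well1 below 0.008 m and z of bottle2 in the frame of well1 below 0.004 m) or (horizontal distance between bottle2 and well2 below 0.008 m and z of bottle2 in the frame of well2 below 0.004 m) or (horizontal distance between bottle2 and well3 below 0.008 m and z of bottle2 in the frame of well3 below 0.004 m) or (horizontal distance between bottle2 and well4 below 0.008 m and z of bottle2 in the frame of well4 below 0.004 m)) and ((horizontal distance between bottle3 and well1 below 0.008 m and z of bottle3 in the frame of well1 below 0.004 m) or (horizontal distance between bottle3 and well2 below 0.008 m and z of bottle3 in the frame of well2 below 0.004 m) or (horizontal distance between bottle3 and well3 below 0.008 m and z of bottle3 in the frame of well3 below 0.004 m) or (horizontal distance between bottle3 and well4 below 0.008 m and z of bottle3 in the frame of well4 below 0.004 m)) and ((horizontal distance between bottle4 and well1 below 0.008 m and z of bottle4 in the frame of well1 below 0.004 m) or (horizontal distance between bottle4 and well2 below 0.008 m and z of bottle4 in the frame of well2 below 0.004 m) or (horizontal distance between bottle4 and well3 below 0.008 m and z of bottle4 in the frame of well3 below 0.004 m) or (horizontal distance between bottle4 and well4 below 0.008 m and z of bottle4 in the frame of well4 below 0.004 m)) and value of joint each of vent1, vent2, vent3, vent4 below 0.003 m and contact force between the fingers and bottle1 below 0.1 N and contact force between the fingers and bottle2 below 0.1 N and contact force between the fingers and bottle3 below 0.1 N and contact force between the fingers and bottle4 below 0.1 N), for 0.2 s.
2. every bottle's vent cap is up, the bottles still in their wells (value of joint each of vent1, vent2, vent3, vent4 above 0.0075 m and ((horizontal distance between bottle1 and well1 below 0.008 m and z of bottle1 in the frame of well1 below 0.004 m) or (horizontal distance between bottle1 and well2 below 0.008 m and z of bottle1 in the frame of well2 below 0.004 m) or (horizontal distance between bottle1 and well3 below 0.008 m and z of bottle1 in the frame of well3 below 0.004 m) or (horizontal distance between bottle1 and well4 below 0.008 m and z of bottle1 in the frame of well4 below 0.004 m)) and angle between each of bottle1, bottle2, bottle3, bottle4's own z axis and vertical below 0.1 rad and ((horizontal distance between bottle2 and well1 below 0.008 m and z of bottle2 in the frame of well1 below 0.004 m) or (horizontal distance between bottle2 and well2 below 0.008 m and z of bottle2 in the frame of well2 below 0.004 m) or (horizontal distance between bottle2 and well3 below 0.008 m and z of bottle2 in the frame of well3 below 0.004 m) or (horizontal distance between bottle2 and well4 below 0.008 m and z of bottle2 in the frame of well4 below 0.004 m)) and ((horizontal distance between bottle3 and well1 below 0.008 m and z of bottle3 in the frame of well1 below 0.004 m) or (horizontal distance between bottle3 and well2 below 0.008 m and z of bottle3 in the frame of well2 below 0.004 m) or (horizontal distance between bottle3 and well3 below 0.008 m and z of bottle3 in the frame of well3 below 0.004 m) or (horizontal distance between bottle3 and well4 below 0.008 m and z of bottle3 in the frame of well4 below 0.004 m)) and ((horizontal distance between bottle4 and well1 below 0.008 m and z of bottle4 in the frame of well1 below 0.004 m) or (horizontal distance between bottle4 and well2 below 0.008 m and z of bottle4 in the frame of well2 below 0.004 m) or (horizontal distance between bottle4 and well3 below 0.008 m and z of bottle4 in the frame of well3 below 0.004 m) or (horizontal distance between bottle4 and well4 below 0.008 m and z of bottle4 in the frame of well4 below 0.004 m))), for 0.2 s.
3. the hood is off the regulator and the knob's pointer is on the long mark, the knob at rest (value of joint flow_knob between 2.28 and 2.52 rad and value of joint lock_hood above 0.06 m and velocity of joint flow_knob below 0.05 rad/s), for 0.2 s.
At the end, for the whole second after the job is handed in: every bottle present stands upright (0.1 rad) and at rest on a well floor (axis within 8 mm of the well's centre, underside within 4 mm of the floor), every vent cap is up (above 7.5 of 10 mm), the knob is within 0.12 rad of the mark (2.4 rad), the lock hood is home (within 6 mm) (all of step 2 and linear speed of each of bottle1, bottle2, bottle3, bottle4 below 0.02 m/s and value of joint flow_knob between 2.28 and 2.52 rad and value of joint lock_hood below 0.006 m); the robot touches nothing.
It fails at once if another thing on the counter is moved more than 50 mm (distance of any of loupe, tape_roll, pen_cup, stapler, tape_dispenser, calculator from where it was at the start of the episode above 0.05 m).
Of bottle1, bottle2, bottle3, bottle4 only 3 to 4 are there at a start; the rules pass over those that are not, and their reading is None.
At some moment in a run one of bottle1, bottle2, bottle3, bottle4 may be knocked a few centimetres aside while the robot is not near it.
Once in a run the grip may slacken for a moment while it holds something.
It also fails if it takes over 210 s, if anything falls off the work surface, if the arm or the gripper's body presses on something with over 40 N, if the wrist force passes 120 N, or if a joint passes its speed limit or range.

## Working session

There is one attempt and no reset: what is moved stays moved. The work goes in short steps, Python scripts to look and compute and a shell command to move; the robot and the scene stay as the last step left them, time stands still between calls to the robot, and variables do not carry over. Pictures are saved under pics/ and viewed, at most 14 in all, crops included, and the job is handed in when it is done.

```bash
ls; mkdir -p pics
cat > h.py <<'E'
import numpy as np, cv2
from scipy.spatial.transform import Rotation as R
from plant import r, vision
def cap(name):
    s=r.get_state(); c=vision.capture(name); K=np.array(c["camera_matrix"])
    if name=="wrist":
        T=np.eye(4); T[:3,:3]=R.from_euler('xyz',s["eef_rot"],degrees=True).as_matrix(); T[:3,3]=s["tcp_pos"]
        M=T@np.array(c["hand_eye"])
    else: M=np.linalg.inv(np.array(c["extrinsics"]))
    return dict(f=np.array(c["frame"]),d=np.array(c["depth"]),K=K,M=M,keys=list(c))
def ray(c,u,v):
    K=c["K"]; d=np.array([(u-K[0,2])/K[0,0],-(v-K[1,2])/K[1,1],-1.])
    return c["M"][:3,3],c["M"][:3,:3]@d
def onz(c,u,v,z):
    o,d=ray(c,u,v); return o+d*(z-o[2])/d[2]
def dep(c,u,v):
    o,d=ray(c,u,v); return o+d*c["d"][int(v),int(u)]
def cloud(c):
    v,u=np.mgrid[0:480,0:640]; K=c["K"]
    d=np.stack([(u-K[0,2])/K[0,0],-(v-K[1,2])/K[1,1],-np.ones(u.shape)],-1)*c["d"][...,None]
    return d@c["M"][:3,:3].T+c["M"][:3,3]
E
python3 - <<'E'
from h import *
for n in("scene","side","wrist"):
    c=cap(n); cv2.imwrite(f"pics/{n}0.png",c["f"]); print(n,c["keys"],c["M"][:3,3].round(3),(-c["M"][:3,2]).round(2),(c["d"]>0).mean())
s=r.get_state(); print(s)
E
```

```text
pics
scene ['frame', 'depth', 'camera_matrix', 'extrinsics'] [1.354 0.511 0.889] [-0.68 -0.38 -0.63] 0.9852473958333333
side ['frame', 'depth', 'camera_matrix', 'extrinsics'] [-0.3    0.853  0.998] [ 0.53 -0.57 -0.62] 0.9958430989583333
wrist ['frame', 'depth', 'camera_matrix', 'hand_eye'] [ 0.19  -0.652  0.384] [ 0.27  0.11 -0.96] 0.9960091145833333
{'time_s': 0.15, 'joints': array([-5.04707288e+01,  2.05815568e+01,  6.47040540e-01, -1.47248094e-02,
       -7.01376160e+01, -1.65068719e+01]), 'qd': array([ 0.03265261, -0.17179204,  0.17429188,  0.06092646,  0.02227286,
       -0.00020736]), 'joint_torque': array([-1.45514041e-03, -5.83272958e+01,  2.93293923e+01,  7.00116903e+00,
        8.81781190e-03, -9.68530685e-05]), 'tcp_pos': array([ 0.26382948, -0.62093113,  0.24785194]), 'eef_rot': array([ 1.79926907e+02, -7.22309093e-03, -1.56982608e+02]), 'contact_force': array([ 0.18578338, -0.46123081,  0.09644563]), 'moment': array([ 0.06073873, -0.00442868, -0.04872671]), 'gripper_force': 0.0, 'gripper_width': 0.08794117996875289}
```

View pics/scene0.png

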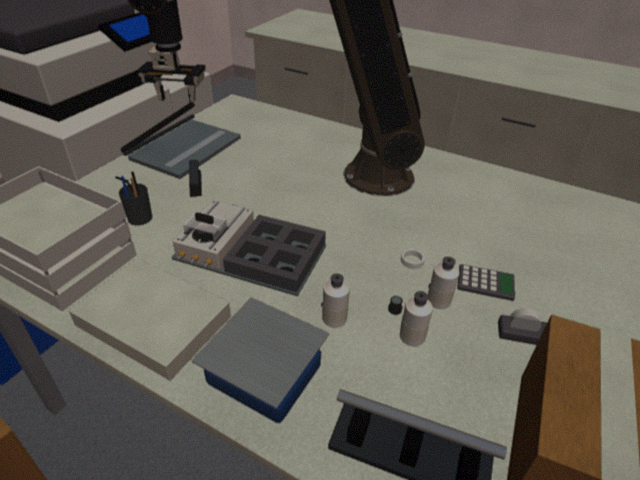

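View pics/side0.png

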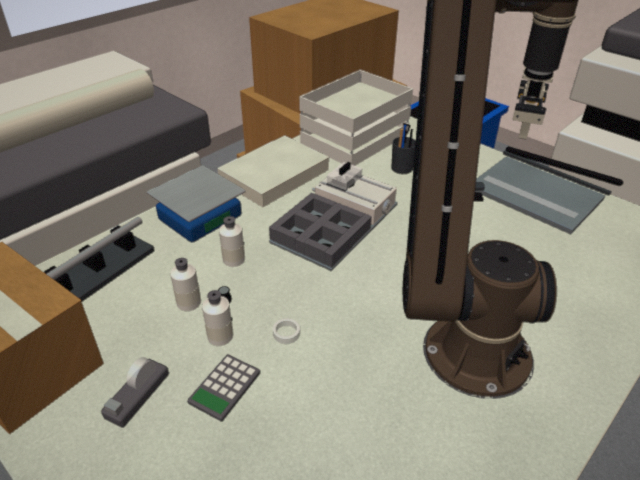

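Both views show three bottles: scene caps at about (337,281), (420,299) and (449,263), side caps at about (229,222), (181,264) and (213,297). The dock is around scene (277,250), and the regulator with its hood is at (212,228).

Run:
```python
from h import *
A=cap("scene");B=cap("side")
# caps: triangulate dark cap blob centroids
def blob(c,u,v):
    g=cv2.GaussianBlur(c["f"],(3,3),0).max(2); x0,y0=u-14,v-14; p=g[y0:y0+28,x0:x0+28]
    n,l,st,ce=cv2.connectedComponentsWithStats((p<95).astype(np.uint8))
    k=min(range(1,n),key=lambda k:np.hypot(*(ce[k]-14))-0.05*st[k,4]); return ce[k]+[x0,y0],st[k]
def tri(p,q):
    o1,d1=ray(A,*p);o2,d2=ray(B,*q); d1/=np.linalg.norm(d1);d2/=np.linalg.norm(d2)
    s=np.linalg.lstsq(np.c_[d1,-d2],o2-o1,rcond=None)[0]; a,b=o1+s[0]*d1,o2+s[1]*d2; return (a+b)/2,np.linalg.norm(a-b)
CA=cloud(A);CB=cloud(B)
for p,q in zip([(337,281),(420,299),(449,263)],[(229,222),(181,264),(213,297)]):
    (a,sa),(b,sb)=blob(A,*p),blob(B,*q); X,e=tri(a,b); print("cap",X.round(4),"gap",round(e,4),sa[2:],sb[2:])
P=np.r_[CA.reshape(-1,3),CB.reshape(-1,3)]
col=np.r_[A["f"].reshape(-1,3),B["f"].reshape(-1,3)].max(1)
for p,q in zip([(337,281),(420,299),(449,263)],[(229,222),(181,264),(213,297)]):
    X,_=tri(blob(A,*p)[0],blob(B,*q)[0]); m=(np.hypot(*(P[:,:2]-X[:2]).T)<.06)&(P[:,2]>.03)&(P[:,2]<.1)
    Q=P[m]; s=np.linalg.lstsq(np.c_[2*Q[:,:2],np.ones(len(Q))],(Q[:,:2]**2).sum(1),rcond=None)[0]
    print("body circle",s[:2].round(4),np.sqrt(s[2]+s[0]**2+s[1]**2).round(4),len(Q),"zmax",np.percentile(P[(np.hypot(*(P[:,:2]-X[:2]).T)<.025),2],98).round(4))
ctr=CA[250,277];print("dock approx",ctr, CB[230,322])
near=(np.hypot(*(P[:,:2]-ctr[:2]).T)<.4)
m=near&(P[:,2]>.05)&(P[:,2]<.066)&(col<110)
Q=P[m];print("dock rim z",np.median(Q[:,2]),cv2.minAreaRect(Q[:,:2].astype(np.float32)*1000),len(Q))
m=near&(P[:,2]>.063)&(P[:,2]<.078)&(col>120)
Q=P[m];print("deck z",np.median(Q[:,2]),cv2.minAreaRect(Q[:,:2].astype(np.float32)*1000),len(Q))
for n,c in(("a",A),("b",B)): print(n,c["K"].round(1).tolist())
print("rib",dep(A,206,217),dep(B,345,168)," table",np.median(P[(abs(P[:,2])<.02),2]))
w=cap("wrist"); 
u,v=(285,185) if 0 else (170,170)
cv2.imwrite("pics/crop.png",np.hstack([cv2.resize(A["f"][190:300,165:335],None,fx=2.3,fy=2.3),cv2.resize(B["f"][150:275,260:405],None,fx=2.02,fy=2.02)[:253]]))
```

```text
cap [0.6517 0.1761 0.1364] gap 0.0048 [ 12  14 147] [ 26  22 385]
cap [0.5934 0.3593 0.1304] gap 0.0036 [ 20  21 272] [11 11 98]
cap [0.4565 0.3681 0.1253] gap 0.0042 [ 13  13 138] [ 18  13 149]
body circle [0.6427 0.174 ] 0.0301 1039 zmax 0.1371
body circle [0.5989 0.3547] 0.0301 1153 zmax 0.1376
body circle [0.4576 0.3703] 0.0301 1168 zmax 0.138
dock approx [ 0.56079332 -0.04130872  0.05814281] [ 0.52511243 -0.04862831  0.03779827]
dock rim z 0.056213753301575076 ((679.6404418945312, -27.2774658203125), (738.458251953125, 527.5194702148438), 82.01404571533203) 6213
deck z 0.06958983911620092 ((560.4402465820312, -47.8685302734375), (259.6689453125, 753.6036987304688), 7.76270055770874) 2544
a [[488.2, 0.0, 312.4], [0.0, 488.2, 235.9], [0.0, 0.0, 1.0]]
b [[561.9, 0.0, 318.2], [0.0, 561.9, 233.3], [0.0, 0.0, 1.0]]
rib [ 0.61147139 -0.22496395  0.12642732] [ 0.60450737 -0.23173644  0.12219509]  table -0.00011179245007902905Traceback (most recent call last):
  File "<stdin>", line 30, in <module>
    return _nx.concatenate(arrs, 1, dtype=dtype, casting=casting)
           ~~~~~~~~~~~~~~~^^^^^^^^^^^^^^^^^^^^^^^^^^^^^^^^^^^^^^^
ValueError: all the input array dimensions except for the concatenation axis must match exactly, but along dimension 0, the array at index 0 has size 253 and the array at index 1 has size 252
```

```bash
cat > st.py <<'E'
from h import *
A=cap("scene");B=cap("side")
P=np.r_[cloud(A).reshape(-1,3),cloud(B).reshape(-1,3)]
def comp(zl,zh,seed):
    m=(P[:,2]>zl)&(P[:,2]<zh); Q=P[m]; ij=((Q[:,:2]-[.2,-.5])/.003).astype(int)
    ok=(ij>=0).all(1)&(ij<250).all(1); Q=Q[ok];ij=ij[ok]; g=np.zeros((250,250),np.uint8); g[ij[:,0],ij[:,1]]=1
    g=cv2.morphologyEx(g,cv2.MORPH_CLOSE,np.ones((5,5))); g=cv2.morphologyEx(g,cv2.MORPH_OPEN,np.ones((3,3)))
    n,l=cv2.connectedComponents(g); s=((np.array(seed)-[.2,-.5])/.003).astype(int)
    k=np.bincount(l[s[0]-6:s[0]+7,s[1]-6:s[1]+7].ravel(),minlength=n); k[0]=0; return Q[l[ij[:,0],ij[:,1]]==k.argmax()]
for zl,zh,s in((.008,.08,(.56,-.1)),(.045,.065,(.56,-.04)),(.066,.075,(.56,-.2))):
    Q=comp(zl,zh,s); print(zl,len(Q),np.median(Q[:,2]).round(4),cv2.minAreaRect((Q[:,:2]*1000).astype(np.float32)))
Q=comp(.105,.136,(.606,-.228)); print("rib",len(Q),Q.mean(0),Q[:,2].max(),cv2.minAreaRect((Q[:,:2]*1000).astype(np.float32)))
a=cv2.resize(A["f"][190:300,165:335],(391,253),interpolation=2);b=cv2.resize(B["f"][150:275,260:405],(293,253),interpolation=2)
cv2.imwrite("pics/crop.png",np.hstack([a,b]))
E
python3 st.py
```

```text
0.008 14905 0.054 ((559.229736328125, -134.134765625), (248.20408630371094, 373.8733825683594), 9.008868217468262)
0.045 6195 0.0557 ((543.0007934570312, -73.01371765136719), (216.10716247558594, 242.3500518798828), 9.399269104003906)
0.066 2522 0.0698 ((569.2685546875, -239.51974487304688), (209.97666931152344, 141.7535858154297), 9.111440658569336)
rib 894 [ 0.61055086 -0.22863527  0.11204096] 0.13367280403392368 ((608.5027465820312, -233.9388885498047), (70.23222351074219, 94.43331909179688), 8.755714416503906)
```

View pics/crop.png

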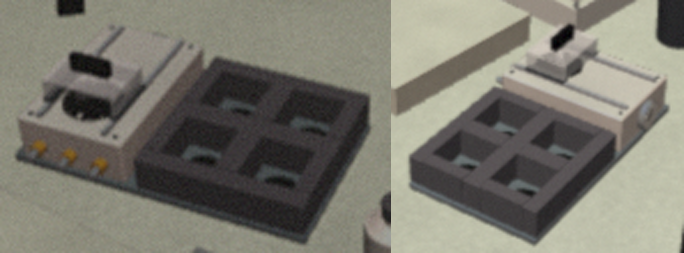

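The crop shows the four wells, the hood home over the knob with its black rib on top, and the station yawed by about 9°. Next I measure the well openings by casting rays onto the rim plane.

```bash
cat > wells.py <<'E'
from h import *
def wells(c,zr=.057):
    C=cloud(c); z=C[...,2]
    v,u=np.mgrid[0:480,0:640]; K=c["K"]
    d=np.stack([(u-K[0,2])/K[0,0],-(v-K[1,2])/K[1,1],-np.ones(u.shape)],-1)@c["M"][:3,:3].T
    o=c["M"][:3,3]; X=o+d*((zr-o[2])/d[...,2])[...,None]
    m=((z<.047)&(c["d"]>0)&(np.hypot(X[...,0]-.54,X[...,1]+.05)<.2)).astype(np.uint8)
    n,l,st,ce=cv2.connectedComponentsWithStats(m,connectivity=4); out=[]
    for k in range(1,n):
        if st[k,4]<60: continue
        q=X[l==k][:,:2]; R_=cv2.minAreaRect((q*1000).astype(np.float32))
        if 40<min(R_[1]) and max(R_[1])<85: out.append((q.mean(0).round(4),R_))
    return out
if __name__=="__main__":
    for n in("scene","side"):
        for q,R_ in wells(cap(n)): print(n,q,np.round(R_[0],1),np.round(R_[1],1),round(R_[2],1))
E
python3 wells.py
```

```text
scene [ 0.5062 -0.1088] [ 505.5 -109.3] [57.3 61. ] 9.4
scene [ 0.4917 -0.0153] [490.6 -16.3] [58.  62.1] 9.5
scene [ 0.5999 -0.0938] [599.1 -94.6] [59.1 60.9] 9.8
scene [ 0.585  -0.0007] [583.4  -1.7] [60.5 62.5] 9.0
side [ 0.588  -0.0919] [589.7 -93.4] [63.4 57.6] 9.8
side [ 0.4944 -0.1078] [ 496.1 -108.6] [61.1 58.8] 10.0
side [0.5734 0.0008] [ 5.746e+02 -3.000e-01] [62.8 58.9] 8.6
side [ 0.48   -0.0144] [480.8 -15.6] [62.9 59.8] 9.5
```

```bash
python3 -m pendant '[[[0,0,0,0,0,-1,1],[0,0,0,0,0,-1,1],[0,0,0,0,0,-1,1],[0,0,0,0,0,-1,1],[0,0,0,0,0,-1,1],[0,0,0,0,0,-1,1],[0,0,0,0,0,-1,1],[0,0,0,0,0,-1,1]]]' 20
```

```text
time_s: 1.3
tcp_pos: [0.264, -0.6212, 0.2486]
eef_rot: [-180.0, 0.0, -124.8]
contact_force: [-0.9, -0.8, 0.7]
gripper_width: 0.0876
gripper_force: 0.0
```

```bash
cat > go.py <<'E'
import sys; from h import *
# usage: go.py x y z yaw : remaining shift in tool axes, units of 20 mm, and turn about tool z, units of 4 deg
def need(x,y,z,yaw=-80.7):
    s=r.get_state(); M=R.from_euler('xyz',s["eef_rot"],degrees=True)
    d=M.inv().apply(np.array([x,y,z])-s["tcp_pos"])/.02
    w=(M.inv()*R.from_euler('xyz',[180,0,yaw],degrees=True)).as_rotvec(degrees=True)/4
    print("t",round(s["time_s"],1),"units",d.round(2),"turn",w.round(2),"width",round(s["gripper_width"],4),"F",s["contact_force"].round(1))
if __name__=="__main__": need(*map(float,sys.argv[1:]))
E
R8='[[[0,0,0,0,0,-1,1],[0,0,0,0,0,-1,1],[0,0,0,0,0,-1,1],[0,0,0,0,0,-1,1],[0,0,0,0,0,-1,1],[0,0,0,0,0,-1,1],[0,0,0,0,0,-1,1],[0,0,0,0,0,-1,1]]]'; unset R8
python3 -m pendant '[[[0,0,0,0,0,-1,1],[0,0,0,0,0,-1,1],[0,0,0,0,0,-1,1],[0,0,0,0,0,-1,1],[0,0,0,0,0,-1,1],[0,0,0,0,0,-1,1],[0,0,0,0,0,-1,1],[0,0,0,0,0,-1,1]]]'
python3 -m pendant '[[[0,0,0,0,0,-1,1],[0,0,0,0,0,-1,1],[0,0,0,0,0,-1,1],[-0.98,-0.72,-0.16,0,0,0,1],[-0.98,-0.72,-0.16,0,0,0,1],[-0.98,-0.72,-0.16,0,0,0,1],[-0.98,-0.72,-0.16,0,0,0,1],[-0.98,-0.72,-0.16,0,0,0,1]]]'
python3 -m pendant '[[[-0.98,-0.72,-0.16,0,0,0,1],[-0.98,-0.72,-0.16,0,0,0,1],[-0.98,-0.72,-0.16,0,0,0,1],[-0.98,-0.72,-0.16,0,0,0,1],[-0.98,-0.72,-0.16,0,0,0,1],[-0.98,-0.72,-0.16,0,0,0,1],[-0.98,-0.72,-0.16,0,0,0,1],[-0.98,-0.72,-0.16,0,0,0,1]]]'
python3 -m pendant '[[[-0.98,-0.72,-0.16,0,0,0,1],[-0.98,-0.72,-0.16,0,0,0,1],[-0.98,-0.72,-0.16,0,0,0,1],[-0.98,-0.72,-0.16,0,0,0,1],[-0.98,-0.72,-0.16,0,0,0,1],[-0.98,-0.72,-0.16,0,0,0,1],[-0.98,-0.72,-0.16,0,0,0,1],[-0.98,-0.72,-0.16,0,0,0,1]]]'
python3 -m pendant '[[[-0.98,-0.72,-0.16,0,0,0,1],[-0.98,-0.72,-0.16,0,0,0,1],[-0.98,-0.72,-0.16,0,0,0,1],[-0.98,-0.72,-0.16,0,0,0,1],[0,0,0,0,0,0,1],[0,0,0,0,0,0,1],[0,0,0,0,0,0,1],[0,0,0,0,0,0,1]]]'
python3 go.py .6427 .174 .25
python3 - <<'E'
from h import *; from wells import wells
c=cap("wrist"); print(c["M"][:3,3],-c["M"][:3,2])
for q,R_ in wells(c): print(q,np.round(R_[0],1),np.round(R_[1],1),round(R_[2],1))
cv2.imwrite("pics/w1.png",c["f"])
E
```

```text
time_s: 2.1
tcp_pos: [0.2639, -0.6212, 0.2486]
eef_rot: [-180.0, -0.0, -92.8]
contact_force: [-0.3, 0.1, 0.3]
gripper_width: 0.0878
gripper_force: 0.0
time_s: 2.9
tcp_pos: [0.32, -0.5123, 0.2648]
eef_rot: [-180.0, -0.0, -81.0]
contact_force: [-0.2, 0.6, -0.6]
gripper_width: 0.0876
gripper_force: 0.0
time_s: 3.7
tcp_pos: [0.4092, -0.3393, 0.2905]
eef_rot: [-180.0, -0.0, -81.0]
contact_force: [-0.9, -0.6, -0.4]
gripper_width: 0.0876
gripper_force: 0.0
time_s: 4.5
tcp_pos: [0.4984, -0.1663, 0.3161]
eef_rot: [-180.0, -0.0, -81.0]
contact_force: [0.6, -0.1, 0.0]
gripper_width: 0.0877
gripper_force: 0.0
time_s: 5.3
tcp_pos: [0.5423, -0.0815, 0.3286]
eef_rot: [-180.0, 0.0, -81.0]
contact_force: [-0.6, 0.4, 0.2]
gripper_width: 0.0876
gripper_force: 0.0
t 5.3 units [-11.83  -6.95   3.93] turn [-0.    0.   -0.08] width 0.0876 F [-0.6  0.4  0.2]
[ 0.55342274 -0.15951143  0.46510827] [-0.04436137  0.28790358 -0.95663138]
[ 0.5934 -0.1012] [ 593.4 -100.4] [65.2 63.8] 8.9
[ 0.5015 -0.1155] [ 501.4 -114.9] [65.3 63.8] 8.9
[ 0.5788 -0.0084] [578.9  -7.4] [65.2 62.5] 8.9
[ 0.487  -0.0229] [486.6 -21.9] [64.9 62.5] 8.9
```

View pics/w1.png

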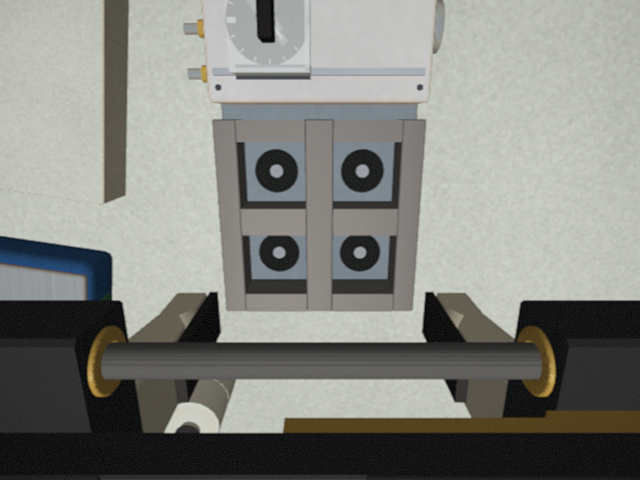

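The wrist view shows all four wells with their floor rings at about (276,171), (362,170), (279,253) and (360,252). I check these against the rim estimate, then move to look at bottle A.

```bash
python3 - <<'E'
from h import *
c=cap("wrist")
for p in((276,171),(362,170),(279,253),(360,252)): print(onz(c,*p,.012).round(4))
E
python3 go.py .6427 .12 .33
python3 -m pendant '[[[-0.95,-0.62,0,0,0,0,1],[-0.95,-0.62,0,0,0,0,1],[-0.95,-0.62,0,0,0,0,1],[-0.95,-0.62,0,0,0,0,1],[-0.95,-0.62,0,0,0,0,1],[-0.95,-0.62,0,0,0,0,1],[-0.95,-0.62,0,0,0,0,1],[-0.95,-0.62,0,0,0,0,1]]]'
python3 -m pendant '[[[-0.8,-0.8,0,0,0,-0.08,1],[-0.8,-0.8,0,0,0,0,1],[0,0,0,0,0,0,1],[0,0,0,0,0,0,1],[0,0,0,0,0,0,1],[0,0,0,0,0,0,1],[0,0,0,0,0,0,1],[0,0,0,0,0,0,1]]]'
cat > bot.py <<'E'
import sys; from h import *
def caps(c,near,rad=.04,z=.136):
    "cap top centre: depth pixels near the place and above 125 mm, then rays onto the measured top"
    C=cloud(c); m=(np.hypot(C[...,0]-near[0],C[...,1]-near[1])<rad)&(C[...,2]>.122)&(C[...,2]<.175)
    n,l,st,ce=cv2.connectedComponentsWithStats(m.astype(np.uint8)); 
    k=1+st[1:,4].argmax(); q=C[l==k]; zt=np.percentile(q[:,2],90); q=q[q[:,2]>zt-.004]
    (x,y),rr=cv2.minEnclosingCircle((q[:,:2]*1000).astype(np.float32))
    return np.r_[q[:,:2].mean(0),zt].round(4),np.round([x,y,rr],1),len(q)
def body(cs,near,zl=.03,zh=.1):
    P=np.concatenate([cloud(c).reshape(-1,3) for c in cs]); m=(np.hypot(*(P[:,:2]-near).T)<.055)&(P[:,2]>zl)&(P[:,2]<zh)
    Q=P[m]; 
    if len(Q)<50: return None
    s=np.linalg.lstsq(np.c_[2*Q[:,:2],np.ones(len(Q))],(Q[:,:2]**2).sum(1),rcond=None)[0]
    return s[:2].round(4),np.sqrt(s[2]+s[0]**2+s[1]**2).round(4),len(Q)
if __name__=="__main__":
    w=cap("wrist"); near=np.array(list(map(float,sys.argv[1:3])))
    print("wrist cap",caps(w,near)); E=[cap("scene"),cap("side")]; print("ext body",body(E,near,.03 if len(sys.argv)<4 else .07))
E
python3 bot.py .643 .174
```

```text
[ 0.595  -0.0986  0.012 ]
[ 0.5007 -0.1144  0.012 ]
[ 0.5797 -0.0038  0.012 ]
[ 0.4854 -0.0199  0.012 ]
t 5.4 units [-9.17 -6.53 -0.07] turn [-0.   -0.   -0.08] width 0.0876 F [-0.3 -0.5  0.4]
time_s: 6.2
tcp_pos: [0.6175, 0.0864, 0.3285]
eef_rot: [-180.0, -0.0, -81.0]
contact_force: [0.7, -1.1, -0.3]
gripper_width: 0.0876
gripper_force: 0.0
time_s: 7.0
tcp_pos: [0.6432, 0.1211, 0.329]
eef_rot: [-180.0, 0.0, -80.7]
contact_force: [0.0, 0.6, -0.2]
gripper_width: 0.0875
gripper_force: 0.0
wrist cap (array([0.6427, 0.1726, 0.1372]), array([642.8, 173. ,  15. ]), 849)
ext body (array([0.6427, 0.174 ]), np.float64(0.03), 1045)
```

```bash
python3 go.py .6427 .1730 .098
python3 -m pendant '[[[-0.85,0,0,0,0,0,1],[-0.85,0,0,0,0,0,1],[-0.85,-0.4,1,0,0,0,1],[0,0,1,0,0,0,1],[0,0,1,0,0,0,1],[0,0,1,0,0,0,1],[0,0,1,0,0,0,1],[0,0,0,0,0,0,1]]]'
python3 go.py .6427 .1730 .098
```

```text
t 7.2 units [-2.55 -0.39 11.54] turn [-0.    0.    0.01] width 0.0876 F [-0.4  0.6  0.3]
time_s: 7.95
tcp_pos: [0.6411, 0.1739, 0.2253]
eef_rot: [179.7, -0.1, -80.6]
contact_force: [-0.0, -0.1, -1.0]
gripper_width: 0.0877
gripper_force: 0.0
t 8.0 units [ 0.05 -0.1   6.37] turn [ 0.07 -0.01  0.02] width 0.0877 F [-0.  -0.1 -1. ]
```

```bash
python3 -m pendant '[[[0.05,-0.1,1,0,0,0,1],[0,0,1,0,0,0,1],[0,0,1,0,0,0,1],[0,0,1,0,0,0,1],[0,0,0.9,0,0,0,1],[0,0,0.9,0,0,0,1],[0,0,0.38,0,0,0,1],[0,0,0,0,0,0,1]]]'
python3 go.py .6427 .1730 .098
python3 -m pendant '[[[0,0,0,0,0,0,-1],[0,0,0,0,0,0,-1],[0,0,0,0,0,0,-1],[0,0,0,0,0,0,-1],[0,0,0,0,0,0,-1],[0,0,0,0,0,0,-1],[0,0,0,0,0,0,-1],[0,0,0,0,0,0,-1]]]' 35
```

```text
time_s: 8.75
tcp_pos: [0.6448, 0.1729, 0.1046]
eef_rot: [179.9, -0.0, -80.6]
contact_force: [0.3, -0.7, 0.0]
gripper_width: 0.0881
gripper_force: 0.0
t 8.8 units [-0.02  0.1   0.33] turn [ 0.02 -0.01  0.02] width 0.0881 F [ 0.3 -0.7  0. ]
time_s: 9.55
tcp_pos: [0.645, 0.1724, 0.1056]
eef_rot: [-180.0, -0.0, -80.7]
contact_force: [-2.2, 0.1, 6.2]
gripper_width: 0.0599
gripper_force: 35.0
```

```bash
python3 -m pendant '[[[0,0,-0.5,0,0,0,-1],[0,0,-1,0,0,0,-1],[0,0,-1,0,0,0,-1],[0,0,-1,0,0,0,-1],[0,0,-1,0,0,0,-1],[0.3,0.1,-1,0,0,0,-1],[0.6,0.2,-0.5,0,0,0,-1],[0.8,0.3,0,0,0,0,-1]]]'
python3 -m pendant '[[[0.9,0.33,0,0,0,0,-1],[0.9,0.33,0,0,0,0,-1],[0.9,0.33,0,0,0,0,-1],[0.9,0.33,0,0,0,0,-1],[0.9,0.33,0,0,0,0,-1],[0.9,0.33,0,0,0,0,-1],[0.9,0.33,0,0,0,0,-1],[0.9,0.33,0,0,0,0,-1]]]'
python3 -m pendant '[[[0.9,0.33,0,0,0,0,-1],[0.9,0.33,0,0,0,0,-1],[0.9,0.33,0,0,0,0,-1],[0.9,0.33,0,0,0,0,-1],[0.4,0.2,0,0,0,0,-1],[0,0,0,0,0,0,-1],[0,0,0,0,0,0,-1],[0,0,0,0,0,0,-1]]]'
python3 go.py .594 -.0987 .118
```

```text
time_s: 10.35
tcp_pos: [0.6391, 0.1367, 0.2261]
eef_rot: [-179.9, 0.0, -80.6]
contact_force: [-0.2, -0.6, -4.7]
gripper_width: 0.0595
gripper_force: 35.0
time_s: 11.15
tcp_pos: [0.6097, -0.0153, 0.225]
eef_rot: [-180.0, 0.0, -80.7]
contact_force: [0.6, 0.6, -3.9]
gripper_width: 0.0595
gripper_force: 35.0
time_s: 11.95
tcp_pos: [0.5932, -0.097, 0.2249]
eef_rot: [-180.0, 0.0, -80.6]
contact_force: [-0.2, 0.7, -4.2]
gripper_width: 0.059
gripper_force: 35.0
t 11.9 units [ 0.09 -0.03  5.35] turn [-0.    0.    0.02] width 0.059 F [-0.2  0.7 -4.2]
```

```bash
cat > held.py <<'E'
import sys; from h import *; from bot import body
s=r.get_state(); p=s["tcp_pos"]; cs=[cap("scene"),cap("side")]
P=np.concatenate([cloud(c).reshape(-1,3) for c in cs]); col=np.concatenate([c["f"].reshape(-1,3).max(1) for c in cs])
zb=p[2]-float(sys.argv[1])
print("body",body(cs,p[:2],zb+.005,zb+.055),"tcp",p.round(4))
for a,b in((.0,.03),(.03,.07)): print(a,body(cs,p[:2],zb+a,zb+b))
m=(np.hypot(*(P[:,:2]-p[:2]).T)<.028)&(P[:,2]>.06); print("lowest z",np.percentile(P[m,2],[0,1,3,10]).round(4),"expected",zb.round(4))
E
python3 held.py .1056
```

```text
body (array([ 0.5917, -0.0952]), np.float64(0.0302), 718) tcp [ 0.5932 -0.097   0.2249]
0.0 (array([ 0.5916, -0.0952]), np.float64(0.03), 395)
0.03 (array([ 0.5917, -0.0951]), np.float64(0.03), 606)
lowest z [0.1167 0.1237 0.142  0.1961] expected 0.1193
```

```bash
python3 -m pendant '[[[0.11,-0.06,0.8,0,0,0,-1],[0,0,1,0,0,0,-1],[0,0,1,0,0,0,-1],[0,0,0.8,0,0,0,-1],[0,0,0.5,0,0,0,-1],[0,0,0.4,0,0,0,-1],[0,0,0.3,0,0,0,-1],[0,0,0.2,0,0,0,-1]]]'
python3 go.py .594 -.0987 .118
```

```text
time_s: 12.85
tcp_pos: [0.5948, -0.0994, 0.1249]
eef_rot: [-180.0, -0.0, -80.6]
contact_force: [-0.1, 0.2, -3.4]
gripper_width: 0.0596
gripper_force: 35.0
t 12.8 units [-0.04  0.03  0.34] turn [-0.01 -0.    0.01] width 0.0596 F [-0.1  0.2 -3.4]
```

```bash
python3 -m pendant '[[[0,0,0.15,0,0,0,-1],[0,0,0.1,0,0,0,-1],[0,0,0.06,0,0,0,-1],[0,0,0.03,0,0,0,-1],[0,0,0,0,0,0,-1],[0,0,0,0,0,0,-1],[0,0,0,0,0,0,-1],[0,0,0,0,0,0,-1]]]'
python3 -m pendant '[[[0,0,0,0,0,0,0.7],[0,0,0,0,0,0,0.7],[0,0,0,0,0,0,0.7],[0,0,-0.5,0,0,0,0.7],[0,0,-1,0,0,0,0.7],[0,0,-1,0,0,0,0.7],[0,0,-1,0,0,0,0.7],[0,0,-1,0,0,0,0.7]]]'
python3 - <<'E'
from h import *; from bot import *
E=[cap("scene"),cap("side")]
for n in((.6,-.1),): print(body(E,np.array(n),.065,.11),[caps(c,n)[0] for c in E])
for n in((.5989,.3547),(.4576,.3703)): print(body(E,np.array(n)),[caps(c,n)[0] for c in E])
E
```

```text
time_s: 13.65
tcp_pos: [0.5946, -0.0995, 0.1183]
eef_rot: [-180.0, -0.0, -80.7]
contact_force: [-0.6, -0.3, -3.1]
gripper_width: 0.0593
gripper_force: 35.0
time_s: 14.45
tcp_pos: [0.5947, -0.0996, 0.2101]
eef_rot: [-179.9, -0.0, -80.7]
contact_force: [0.2, -0.4, -0.2]
gripper_width: 0.0745
gripper_force: 0.0
(array([ 0.5932, -0.0976]), np.float64(0.0297), 600) [array([ 0.5944, -0.0973,  0.1491]), array([ 0.591 , -0.0961,  0.1471])]
(array([0.599 , 0.3546]), np.float64(0.0301), 1154) [array([0.6014, 0.3552, 0.138 ]), array([0.596 , 0.3551, 0.1371])]
(array([0.4576, 0.3703]), np.float64(0.03), 1160) [array([0.4598, 0.3713, 0.1377]), array([0.4557, 0.3703, 0.1368])]
```

```bash
python3 -m pendant '[[[-0.5,-0.1,0,0,0,0,1],[-0.99,-0.17,0,0,0,0,1],[-0.99,-0.17,0,0,0,0,1],[-0.99,-0.17,0,0,0,0,1],[-0.99,-0.17,0,0,0,0,1],[-0.99,-0.17,0,0,0,0,1],[-0.99,-0.17,0,0,0,0,1],[-0.99,-0.17,0,0,0,0,1]]]'
python3 -m pendant '[[[-0.99,-0.17,0,0,0,0,1],[-0.99,-0.17,0,0,0,0,1],[-0.99,-0.17,0,0,0,0,1],[-0.99,-0.17,0,0,0,0,1],[-0.99,-0.17,0,0,0,0,1],[-0.99,-0.17,0,0,0,0,1],[-0.99,-0.17,0,0,0,0,1],[-0.99,-0.17,0,0,0,0,1]]]'
python3 -m pendant '[[[-0.99,-0.17,0,0,0,0,1],[-0.99,-0.17,0,0,0,0,1],[-0.99,-0.17,0,0,0,0,1],[-0.99,-0.17,0,0,0,0,1],[0,0,0,0,0,0,1],[0,0,0,0,0,0,1],[0,0,0,0,0,0,1],[0,0,0,0,0,0,1]]]'
python3 go.py .600 .353 .100
python3 - <<'E'
from h import *; from bot import *
E=[cap("scene"),cap("side")]; print(caps(cap("wrist"),(.599,.354)))
for n in((.5989,.3547),(.4576,.3703)): print(body(E,np.array(n),.03,.1))
E
```

```text
time_s: 15.35
tcp_pos: [0.5952, 0.0526, 0.2074]
eef_rot: [179.9, -0.0, -80.7]
contact_force: [0.3, 0.3, -0.1]
gripper_width: 0.0879
gripper_force: 0.0
time_s: 16.15
tcp_pos: [0.5969, 0.2136, 0.208]
eef_rot: [180.0, -0.0, -80.7]
contact_force: [-0.0, 0.0, 0.3]
gripper_width: 0.0876
gripper_force: 0.0
time_s: 16.95
tcp_pos: [0.5976, 0.2919, 0.2083]
eef_rot: [-180.0, -0.0, -80.7]
contact_force: [-0.1, -0.8, 0.0]
gripper_width: 0.0877
gripper_force: 0.0
t 16.9 units [-3.   -0.61  5.41] turn [-0. -0.  0.] width 0.0877 F [-0.1 -0.8  0. ]
(array([0.597 , 0.3651, 0.1371]), array([597.3, 363.6,  10.9]), 203)
(array([0.5991, 0.3547]), np.float64(0.0301), 1160)
(array([0.4575, 0.3703]), np.float64(0.03), 1155)
```

```bash
python3 -m pendant '[[[-1,-0.2,0,0,0,0,1],[-1,-0.2,0,0,0,0,1],[-1,-0.21,0.3,0,0,0,1],[0,0,1,0,0,0,1],[0,0,1,0,0,0,1],[0,0,1,0,0,0,1],[0,0,1,0,0,0,1],[0,0,0.5,0,0,0,1]]]'
python3 -m pendant '[[[0,0,0.4,0,0,0,1],[0,0,0.2,0,0,0,1],[0,0,0,0,0,0,1],[0,0,0,0,0,0,1],[0,0,0,0,0,0,-1],[0,0,0,0,0,0,-1],[0,0,0,0,0,0,-1],[0,0,0,0,0,0,-1]]]'
python3 go.py .600 .353 .100
python3 -m pendant '[[[0,0,0,0,0,0,-1],[0,0,0,0,0,0,-1],[0,0,0,0,0,0,-1],[0,0,0,0,0,0,-1],[0,0,-0.5,0,0,0,-1],[0,0,-1,0,0,0,-1],[0,0,-1,0,0,0,-1],[0,0,-1,0,0,0,-1]]]'
python3 go.py .5008 -.1138 .22
```

```text
time_s: 17.9
tcp_pos: [0.5988, 0.3543, 0.1093]
eef_rot: [179.8, -0.1, -80.6]
contact_force: [0.0, -0.7, 0.2]
gripper_width: 0.0875
gripper_force: 0.0
time_s: 18.7
tcp_pos: [0.5999, 0.3536, 0.1004]
eef_rot: [-180.0, 0.0, -80.7]
contact_force: [0.1, 0.7, -0.5]
gripper_width: 0.0611
gripper_force: 0.0
t 18.7 units [0.03 0.   0.02] turn [-0.    0.    0.01] width 0.0611 F [ 0.1  0.7 -0.5]
time_s: 19.5
tcp_pos: [0.5993, 0.3533, 0.1705]
eef_rot: [179.9, -0.0, -80.7]
contact_force: [0.4, 0.2, -3.6]
gripper_width: 0.0594
gripper_force: 35.0
t 19.5 units [22.25  8.65 -2.45] turn [ 0.02 -0.01  0.01] width 0.0594 F [ 0.4  0.2 -3.6]
```

```bash
python3 -m pendant '[[[0.5,0.2,-0.6,0,0,0,-1],[0.9,0.35,-1,0,0,0,-1],[0.95,0.37,-0.7,0,0,0,-1],[0.95,0.37,0,0,0,0,-1],[0.95,0.37,0,0,0,0,-1],[0.95,0.37,0,0,0,0,-1],[0.95,0.37,0,0,0,0,-1],[0.95,0.37,0,0,0,0,-1]]]'
python3 -m pendant '[[[0.95,0.37,0,0,0,0,-1],[0.95,0.37,0,0,0,0,-1],[0.95,0.37,0,0,0,0,-1],[0.95,0.37,0,0,0,0,-1],[0.95,0.37,0,0,0,0,-1],[0.95,0.37,0,0,0,0,-1],[0.95,0.37,0,0,0,0,-1],[0.95,0.37,0,0,0,0,-1]]]'
python3 -m pendant '[[[0.95,0.37,0,0,0,0,-1],[0.95,0.37,0,0,0,0,-1],[0.95,0.37,0,0,0,0,-1],[0.95,0.37,0,0,0,0,-1],[0.95,0.37,0,0,0,0,-1],[0.95,0.37,0,0,0,0,-1],[0.95,0.37,0,0,0,0,-1],[0.4,0.2,0,0,0,0,-1]]]'
python3 -m pendant '[[[0.3,0.15,0,0,0,0,-1],[0,0,0,0,0,0,-1],[0,0,0,0,0,0,-1],[0,0,0,0,0,0,-1],[0,0,0,0,0,0,-1],[0,0,0,0,0,0,-1],[0,0,0,0,0,0,-1],[0,0,0,0,0,0,-1]]]'
python3 go.py .5008 -.1138 .119; python3 held.py .1004
```

```text
time_s: 20.3
tcp_pos: [0.5676, 0.2026, 0.2158]
eef_rot: [180.0, -0.0, -80.7]
contact_force: [-0.2, 0.5, -3.8]
gripper_width: 0.0592
gripper_force: 35.0
time_s: 21.1
tcp_pos: [0.5341, 0.0432, 0.2162]
eef_rot: [-180.0, 0.0, -80.7]
contact_force: [0.3, 0.4, -2.9]
gripper_width: 0.0593
gripper_force: 35.0
time_s: 21.9
tcp_pos: [0.5015, -0.1053, 0.2162]
eef_rot: [180.0, -0.0, -80.7]
contact_force: [-0.4, 0.8, -3.4]
gripper_width: 0.0592
gripper_force: 35.0
time_s: 22.7
tcp_pos: [0.5004, -0.1096, 0.2161]
eef_rot: [180.0, -0.0, -80.6]
contact_force: [-0.1, -0.8, -3.7]
gripper_width: 0.0592
gripper_force: 35.0
t 22.7 units [0.21 0.01 4.86] turn [ 0.   -0.    0.01] width 0.0592 F [-0.1 -0.8 -3.7]
body (array([ 0.4993, -0.108 ]), np.float64(0.0298), 704) tcp [ 0.5004 -0.1096  0.2161]
0.0 (array([ 0.4992, -0.1081]), np.float64(0.0296), 391)
0.03 (array([ 0.4995, -0.1079]), np.float64(0.0298), 573)
lowest z [0.1139 0.1205 0.1325 0.1827] expected 0.1157
```

```bash
python3 -m pendant '[[[0.22,-0.02,0.8,0,0,0,-1],[0,0,1,0,0,0,-1],[0,0,1,0,0,0,-1],[0,0,0.8,0,0,0,-1],[0,0,0.5,0,0,0,-1],[0,0,0.4,0,0,0,-1],[0,0,0.3,0,0,0,-1],[0,0,0.1,0,0,0,-1]]]'
python3 -m pendant '[[[0,0,0.1,0,0,0,-1],[0,0,0.1,0,0,0,-1],[0,0,0.06,0,0,0,-1],[0,0,0.06,0,0,0,-1],[0,0,0,0,0,0,-1],[0,0,0,0,0,0,-1],[0,0,0,0,0,0,-1],[0,0,0,0,0,0,-1]]]'
python3 go.py .5008 -.1138 .1126; python3 held.py .1004
```

```text
time_s: 23.6
tcp_pos: [0.5015, -0.114, 0.1179]
eef_rot: [180.0, -0.0, -80.7]
contact_force: [-0.5, 0.3, -4.2]
gripper_width: 0.0592
gripper_force: 35.0
time_s: 24.4
tcp_pos: [0.5017, -0.114, 0.1123]
eef_rot: [-180.0, -0.0, -80.6]
contact_force: [-2.7, 1.6, 5.1]
gripper_width: 0.0597
gripper_force: 35.0
t 24.4 units [-0.02  0.04 -0.01] turn [-0.01 -0.    0.01] width 0.0597 F [-2.7  1.6  5.1]
body (array([ 0.5007, -0.1128]), np.float64(0.0419), 684) tcp [ 0.5017 -0.114   0.1123]
0.0 None
0.03 (array([ 0.5005, -0.1129]), np.float64(0.0399), 839)
lowest z [0.0614 0.0687 0.0894 0.1168] expected 0.0119
```

Seated. Release it, rise, then check everything.

```bash
python3 -m pendant '[[[0,0,0,0,0,0,0.6],[0,0,0,0,0,0,0.6],[0,0,0,0,0,0,0.6],[0,0,-0.5,0,0,0,0.6],[0,0,-1,0,0,0,0.6],[0,0,-1,0,0,0,0.6],[0,0,-1,0,0,0,0.6],[0,0,-1,0,0,0,0.6]]]'
python3 - <<'E'
from h import *; from bot import *
E=[cap("scene"),cap("side")]
for n in((.594,-.0987),(.5008,-.1138)): print(body(E,np.array(n),.065,.11),[caps(c,n)[0] for c in E])
for n in((.4576,.3703),): print(body(E,np.array(n)),[caps(c,n)[0] for c in E])
E
python3 go.py .459 .3685 .21
```

```text
time_s: 25.3
tcp_pos: [0.5015, -0.1141, 0.2034]
eef_rot: [-180.0, -0.0, -80.7]
contact_force: [-0.8, -0.9, 0.4]
gripper_width: 0.0703
gripper_force: 0.0
(array([ 0.5929, -0.0978]), np.float64(0.0298), 604) [array([ 0.5944, -0.0969,  0.1489]), array([ 0.5913, -0.0958,  0.1481])]
(array([ 0.5006, -0.1122]), np.float64(0.0295), 556) [array([ 0.5021, -0.1111,  0.1492]), array([ 0.4981, -0.1105,  0.148 ])]
(array([0.4576, 0.3703]), np.float64(0.0301), 1160) [array([0.4595, 0.3713, 0.1377]), array([0.4563, 0.3713, 0.1363])]
t 25.4 units [-24.17  -1.75  -0.25] turn [-0.08 -0.01  0.02] width 0.0702 F [-0.2 -0.3 -0. ]
```

```bash
python3 -m pendant '[[[-0.5,-0.05,-0.1,0,0,0,1],[-0.99,-0.07,0,0,0,0,1],[-0.99,-0.07,0,0,0,0,1],[-0.99,-0.07,0,0,0,0,1],[-0.99,-0.07,0,0,0,0,1],[-0.99,-0.07,0,0,0,0,1],[-0.99,-0.07,0,0,0,0,1],[-0.99,-0.07,0,0,0,0,1]]]'
python3 -m pendant '[[[-0.99,-0.07,0,0,0,0,1],[-0.99,-0.07,0,0,0,0,1],[-0.99,-0.07,0,0,0,0,1],[-0.99,-0.07,0,0,0,0,1],[-0.99,-0.07,0,0,0,0,1],[-0.99,-0.07,0,0,0,0,1],[-0.99,-0.07,0,0,0,0,1],[-0.99,-0.07,0,0,0,0,1]]]'
python3 -m pendant '[[[-0.99,-0.07,0,0,0,0,1],[-0.99,-0.07,0,0,0,0,1],[-0.99,-0.07,0,0,0,0,1],[-0.99,-0.07,0,0,0,0,1],[-0.99,-0.07,0,0,0,0,1],[-0.99,-0.07,0,0,0,0,1],[-0.99,-0.07,0,0,0,0,1],[-0.99,-0.07,0,0,0,0,1]]]'
python3 -m pendant '[[[-0.5,0,0,0,0,0,1],[0,0,0,0,0,0,1],[0,0,0,0,0,0,1],[0,0,0,0,0,0,1],[0,0,0,0,0,0,1],[0,0,0,0,0,0,1],[0,0,0,0,0,0,1],[0,0,0,0,0,0,1]]]' | head -2
python3 - <<'E'
from h import *; from bot import *
E=[cap("scene"),cap("side")]; print(body(E,np.array((.4576,.3703)),.03,.1))
E
python3 go.py .459 .3685 .100
```

```text
time_s: 26.2
tcp_pos: [0.4873, 0.0355, 0.2033]
eef_rot: [179.9, -0.0, -80.7]
contact_force: [0.2, -0.0, 0.4]
gripper_width: 0.0877
gripper_force: 0.0
time_s: 27.0
tcp_pos: [0.4725, 0.1935, 0.2033]
eef_rot: [179.9, -0.0, -80.7]
contact_force: [-0.1, 0.0, -0.8]
gripper_width: 0.0877
gripper_force: 0.0
time_s: 27.8
tcp_pos: [0.4585, 0.3522, 0.2037]
eef_rot: [180.0, -0.0, -80.7]
contact_force: [0.4, 0.5, 0.6]
gripper_width: 0.0879
gripper_force: 0.0
time_s: 28.6
tcp_pos: [0.4571, 0.3603, 0.2039]
(array([0.4576, 0.3702]), np.float64(0.0301), 1163)
t 28.7 units [-0.38 -0.16  5.19] turn [-0.    0.    0.01] width 0.0875 F [-0.7 -0.9  0.9]
```

```bash
python3 -m pendant '[[[-0.38,-0.16,0,0,0,0,1],[0,0,0.5,0,0,0,1],[0,0,1,0,0,0,1],[0,0,1,0,0,0,1],[0,0,1,0,0,0,1],[0,0,1,0,0,0,1],[0,0,0.5,0,0,0,1],[0,0,0.2,0,0,0,1]]]'
python3 -m pendant '[[[0,0,0,0,0,0,1],[0,0,0,0,0,0,-1],[0,0,0,0,0,0,-1],[0,0,0,0,0,0,-1],[0,0,0,0,0,0,-1],[0,0,0,0,0,0,-1],[0,0,0,0,0,0,-1],[0,0,0,0,0,0,-1]]]' 35
python3 go.py .4858 -.02 .21
python3 -m pendant '[[[0,0,-0.3,0,0,0,-1],[0,0,-0.9,0,0,0,-1],[0,0,-1,0,0,0,-1],[0,0,-1,0,0,0,-1],[0,0,-1,0,0,0,-1],[0.3,0,-0.8,0,0,0,-1],[0.6,0,-0.5,0,0,0,-1],[0.9,0,0,0,0,0,-1]]]'
python3 go.py .4858 -.02 .21
```

```text
time_s: 29.5
tcp_pos: [0.4585, 0.368, 0.0982]
eef_rot: [179.9, -0.1, -80.7]
contact_force: [0.5, 0.2, 0.4]
gripper_width: 0.0874
gripper_force: 0.0
time_s: 30.3
tcp_pos: [0.459, 0.3686, 0.1002]
eef_rot: [-180.0, 0.0, -80.6]
contact_force: [-2.0, -0.2, 5.0]
gripper_width: 0.0593
gripper_force: 35.0
t 30.3 units [19.39  1.83 -5.5 ] turn [-0.    0.    0.01] width 0.0593 F [-2.  -0.2  5. ]
time_s: 31.1
tcp_pos: [0.4651, 0.3327, 0.2106]
eef_rot: [-179.9, 0.1, -80.6]
contact_force: [0.4, 0.2, -4.2]
gripper_width: 0.0594
gripper_force: 35.0
t 31.1 units [1.757e+01 1.860e+00 1.000e-02] turn [-0.02  0.02  0.02] width 0.0594 F [ 0.4  0.2 -4.2]
```

```bash
python3 -m pendant '[[[0.97,0.1,0,0,0,0,-1],[0.97,0.1,0,0,0,0,-1],[0.97,0.1,0,0,0,0,-1],[0.97,0.1,0,0,0,0,-1],[0.97,0.1,0,0,0,0,-1],[0.97,0.1,0,0,0,0,-1],[0.97,0.1,0,0,0,0,-1],[0.97,0.1,0,0,0,0,-1]]]'
python3 -m pendant '[[[0.97,0.1,0,0,0,0,-1],[0.97,0.1,0,0,0,0,-1],[0.97,0.1,0,0,0,0,-1],[0.97,0.1,0,0,0,0,-1],[0.97,0.1,0,0,0,0,-1],[0.97,0.1,0,0,0,0,-1],[0.97,0.1,0,0,0,0,-1],[0.97,0.1,0,0,0,0,-1]]]'
python3 -m pendant '[[[0.97,0.1,0,0,0,0,-1],[0.6,0.06,0,0,0,0,-1],[0,0,0,0,0,0,-1],[0,0,0,0,0,0,-1],[0,0,0,0,0,0,-1],[0,0,0,0,0,0,-1],[0,0,0,0,0,0,-1],[0,0,0,0,0,0,-1]]]'
python3 go.py .4858 -.02 .1122; python3 held.py .1002
```

```text
time_s: 31.9
tcp_pos: [0.4742, 0.1756, 0.2098]
eef_rot: [-180.0, 0.0, -80.7]
contact_force: [0.4, -0.3, -4.1]
gripper_width: 0.0593
gripper_force: 35.0
time_s: 32.7
tcp_pos: [0.4834, 0.0199, 0.2099]
eef_rot: [-180.0, 0.0, -80.7]
contact_force: [-0.3, 0.4, -4.1]
gripper_width: 0.0596
gripper_force: 35.0
time_s: 33.5
tcp_pos: [0.4855, -0.0097, 0.2097]
eef_rot: [180.0, 0.0, -80.6]
contact_force: [0.2, -0.0, -4.1]
gripper_width: 0.0595
gripper_force: 35.0
t 33.5 units [0.51 0.07 4.88] turn [0.   0.   0.02] width 0.0595 F [ 0.2 -0.  -4.1]
body (array([ 0.4843, -0.0078]), np.float64(0.0301), 736) tcp [ 0.4855 -0.0097  0.2097]
0.0 (array([ 0.4842, -0.0076]), np.float64(0.0298), 404)
0.03 (array([ 0.4845, -0.0078]), np.float64(0.0301), 601)
lowest z [0.1096 0.1153 0.1293 0.2103] expected 0.1095
```

```bash
python3 -m pendant '[[[0.54,0.06,0.4,0,0,0,-1],[0,0,0.9,0,0,0,-1],[0,0,1,0,0,0,-1],[0,0,0.9,0,0,0,-1],[0,0,0.6,0,0,0,-1],[0,0,0.4,0,0,0,-1],[0,0,0.2,0,0,0,-1],[0,0,0.1,0,0,0,-1]]]'
python3 -m pendant '[[[0,0,0.1,0,0,0,-1],[0,0,0.1,0,0,0,-1],[0,0,0.1,0,0,0,-1],[0,0,0.07,0,0,0,-1],[0,0,0,0,0,0,-1],[0,0,0,0,0,0,-1],[0,0,0,0,0,0,-1],[0,0,0,0,0,0,-1]]]'
python3 go.py .4858 -.02 .1122
```

```text
time_s: 34.4
tcp_pos: [0.4864, -0.0209, 0.1197]
eef_rot: [-180.0, -0.0, -80.6]
contact_force: [0.3, 0.2, -3.3]
gripper_width: 0.0592
gripper_force: 35.0
time_s: 35.2
tcp_pos: [0.4862, -0.0209, 0.1124]
eef_rot: [-180.0, 0.0, -80.7]
contact_force: [-0.1, -0.7, -2.8]
gripper_width: 0.0592
gripper_force: 35.0
t 35.2 units [-0.05  0.01  0.01] turn [-0.    0.    0.01] width 0.0592 F [-0.1 -0.7 -2.8]
```

```bash
python3 -m pendant '[[[0,0,0.03,0,0,0,-1],[0,0,0,0,0,0,0.6],[0,0,0,0,0,0,0.6],[0,0,0,0,0,0,0.6],[0,0,-0.4,0,0,0,0.6],[0,0,-1,0,0,0,0.6],[0,0,-1,0,0,0,0.6],[0,0,-1,0,0,0,0.6]]]'
python3 -m pendant '[[[0,0,-1,0,0,0,1],[0.3,-0.3,-1,0,0,0,1],[0.9,-0.7,-1,0,0,0,1],[0.9,-0.7,-1,0,0,0,1],[0.9,-0.7,-1,0,0,0,1],[0.9,-0.7,-1,0,0,0,1],[0,0,-1,0,0,0,1],[0,0,0,0,0,0,1]]]'
python3 -m pendant '[[[0,0,0,0,0,0,1],[0,0,0,0,0,0,1],[0,0,0,0,0,0,1],[0,0,0,0,0,0,1],[0,0,0,0,0,0,1],[0,0,0,0,0,0,1],[0,0,0,0,0,0,1],[0,0,0,0,0,0,1]]]'
cat > chk.py <<'E'
from h import *; from bot import *
E=[cap("scene"),cap("side")]; w=cap("wrist")
for n in((.594,-.0987),(.5008,-.1138),(.4858,-.02)):
    o=[]
    for c in E+[w]:
        try:o.append(caps(c,n)[0].tolist())
        except Exception: o.append(None)
    print(n,body(E,np.array(n),.065,.11),o)
cv2.imwrite("pics/chk.png",w["f"])
E
python3 chk.py; cp pics/chk.png pics/chk1.png
```

```text
time_s: 36.0
tcp_pos: [0.4862, -0.0209, 0.1811]
eef_rot: [-180.0, -0.0, -80.7]
contact_force: [0.7, 0.5, 0.0]
gripper_width: 0.0704
gripper_force: 0.0
time_s: 36.8
tcp_pos: [0.5614, -0.0886, 0.3231]
eef_rot: [-179.7, -0.1, -80.7]
contact_force: [-0.0, 0.8, 0.9]
gripper_width: 0.0873
gripper_force: 0.0
time_s: 37.6
tcp_pos: [0.5599, -0.0877, 0.3197]
eef_rot: [180.0, 0.0, -80.7]
contact_force: [0.4, -0.2, 0.0]
gripper_width: 0.0874
gripper_force: 0.0
(0.594, -0.0987) (array([ 0.593 , -0.0974]), np.float64(0.0296), 579) [[0.5941, -0.0971, 0.1489], [0.592, -0.0966, 0.1475], [0.5928, -0.099, 0.1492]]
(0.5008, -0.1138) (array([ 0.5005, -0.1125]), np.float64(0.0297), 549) [[0.5024, -0.1111, 0.1494], [0.4991, -0.1113, 0.148], [0.5008, -0.1138, 0.1491]]
(0.4858, -0.02) (array([ 0.4846, -0.0192]), np.float64(0.0298), 596) [[0.4855, -0.0183, 0.1493], [0.4834, -0.0175, 0.1483], [0.4851, -0.0206, 0.1489]]
```

View pics/chk1.png

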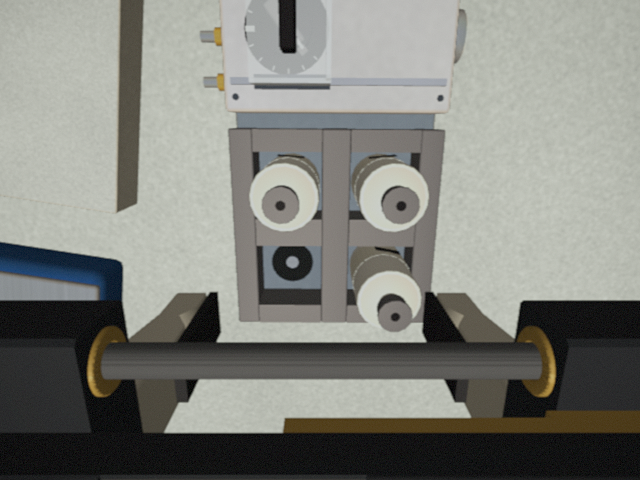

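```bash
python3 go.py .594 -.0993 .143
python3 -m pendant '[[[0.43,-0.8,0.3,0,0,0,0.3],[0.43,-0.8,1,0,0,0,0.3],[0,0,1,0,0,0,0.3],[0,0,1,0,0,0,0.3],[0,0,1,0,0,0,0.3],[0,0,1,0,0,0,0.3],[0,0,1,0,0,0,0.3],[0,0,0,0,0,0,0.3]]]'
python3 -m pendant '[[[0,0,0,0,0,0,0.3],[0,0,0,0,0,0,0.3],[0,0,0,0,0,0,0.3],[0,0,0,0,0,0,0.3],[0,0,0,0,0,0,0.3],[0,0,0,0,0,0,0.3],[0,0,0,0,0,0,0.3],[0,0,0,0,0,0,0.3]]]'
python3 go.py .594 -.0993 .143
```

```text
t 37.8 units [ 0.84 -1.59  8.84] turn [-0.    0.    0.01] width 0.0875 F [-0.1  0.1  0.5]
time_s: 38.55
tcp_pos: [0.5927, -0.0996, 0.1909]
eef_rot: [179.7, 0.0, -80.7]
contact_force: [-0.2, -0.2, -0.7]
gripper_width: 0.0569
gripper_force: 0.0
time_s: 39.35
tcp_pos: [0.5943, -0.0996, 0.1937]
eef_rot: [180.0, -0.0, -80.7]
contact_force: [0.1, -0.1, -0.7]
gripper_width: 0.0567
gripper_force: 0.0
t 39.4 units [-0.02  0.01  2.54] turn [ 0.   -0.    0.01] width 0.0567 F [ 0.1 -0.1 -0.7]
```

```bash
python3 -m pendant '[[[0,0,0.7,0,0,0,0.3],[0,0,0.9,0,0,0,0.3],[0,0,0.6,0,0,0,0.3],[0,0,0.34,0,0,0,0.3],[0,0,0,0,0,0,0.3],[0,0,0,0,0,0,0.3],[0,0,0,0,0,0,0.3],[0,0,0,0,0,0,0.3]]]'
python3 -m pendant '[[[0,0,0,0,0,0,-1],[0,0,0,0,0,0,-1],[0,0,0,0,0,0,-1],[0,0,0,0,0,0,-1],[0,0,0,0,0,0,-1],[0,0,0,0,0,0,-1],[0,0,0,0,0,0,-1],[0,0,0,0,0,0,-1]]]' 18
python3 -m pendant '[[[0,0,-0.1,0,0,0,-1],[0,0,-0.1,0,0,0,-1],[0,0,-0.1,0,0,0,-1],[0,0,-0.1,0,0,0,-1],[0,0,-0.1,0,0,0,-1],[0,0,0,0,0,0,-1],[0,0,0,0,0,0,-1],[0,0,0,0,0,0,-1]]]'
python3 chk.py
```

```text
time_s: 40.15
tcp_pos: [0.5947, -0.0995, 0.1437]
eef_rot: [-179.9, -0.0, -80.7]
contact_force: [-0.6, 0.5, -0.0]
gripper_width: 0.0569
gripper_force: 0.0
time_s: 40.95
tcp_pos: [0.5947, -0.0995, 0.1433]
eef_rot: [-179.9, -0.0, -80.6]
contact_force: [2.0, 0.6, 2.6]
gripper_width: 0.0285
gripper_force: 18.0
time_s: 41.75
tcp_pos: [0.5945, -0.0996, 0.1532]
eef_rot: [-180.0, -0.0, -80.7]
contact_force: [1.0, 1.2, 0.4]
gripper_width: 0.0286
gripper_force: 18.0
(0.594, -0.0987) (array([ 0.5962, -0.1012]), np.float64(0.0295), 584) [[0.606, -0.0869, 0.1598], [0.5912, -0.0926, 0.17], [0.5957, -0.1094, 0.1638]]
(0.5008, -0.1138) (array([ 0.5006, -0.1124]), np.float64(0.0297), 541) [[0.5033, -0.106, 0.1476], [0.4991, -0.1113, 0.1476], [0.4988, -0.1207, 0.1487]]
(0.4858, -0.02) (array([ 0.4846, -0.019 ]), np.float64(0.0298), 600) [[0.4868, -0.0178, 0.1496], [0.4838, -0.0181, 0.148], None]
```

```bash
python3 -m pendant '[[[0,0,0,0,0,0,0.3],[0,0,0,0,0,0,0.3],[0,0,0,0,0,0,0.3],[0,0,0,0,0,0,0.3],[0,0,-0.5,0,0,0,0.3],[0,0,-1,0,0,0,0.3],[0,0,-1,0,0,0,0.3],[0,0,-1,0,0,0,0.3]]]'
python3 -m pendant '[[[0,0.5,0,0,0,0,0.3],[0,1,0,0,0,0,0.3],[0,1,0,0,0,0,0.3],[0,1,0,0,0,0,0.3],[0,0.8,0,0,0,0,0.3],[-0.05,0.42,0,0,0,0,0.3],[0,0,0,0,0,0,0.3],[0,0,0,0,0,0,0.3]]]'
python3 chk.py;python3 go.py .5012 -.114 .143
```

```text
time_s: 42.7
tcp_pos: [0.5943, -0.0996, 0.2245]
eef_rot: [-180.0, -0.0, -80.7]
contact_force: [-0.2, -0.0, 0.4]
gripper_width: 0.0569
gripper_force: 0.0
time_s: 43.5
tcp_pos: [0.5015, -0.1138, 0.2233]
eef_rot: [-180.0, -0.0, -80.6]
contact_force: [0.5, -0.1, 0.4]
gripper_width: 0.0568
gripper_force: 0.0
(0.594, -0.0987) (array([ 0.5983, -0.1008]), np.float64(0.0297), 587) [[0.6001, -0.0991, 0.1589], [0.5968, -0.0994, 0.1581], [0.5976, -0.1029, 0.1589]]
(0.5008, -0.1138) (array([ 0.5006, -0.1123]), np.float64(0.0296), 559) [[0.5025, -0.111, 0.1491], [0.498, -0.1107, 0.1485], [0.5005, -0.1142, 0.149]]
(0.4858, -0.02) (array([ 0.4847, -0.019 ]), np.float64(0.03), 607) [[0.4866, -0.0176, 0.1492], [0.483, -0.0176, 0.1486], [0.4854, -0.0248, 0.1488]]
t 43.6 units [0.01 0.02 3.99] turn [ 0.   -0.    0.01] width 0.0573 F [0.8 0.7 0.7]
```

```bash
python3 -m pendant '[[[0,0,0.5,0,0,0,0.3],[0,0,1,0,0,0,0.3],[0,0,1,0,0,0,0.3],[0,0,1,0,0,0,0.3],[0,0,0.5,0,0,0,0.3],[0,0,0,0,0,0,0.3],[0,0,0,0,0,0,0.3],[0,0,0,0,0,0,0.3]]]'
python3 -m pendant '[[[0,0,0,0,0,0,-1],[0,0,0,0,0,0,-1],[0,0,0,0,0,0,-1],[0,0,0,0,0,0,-1],[0,0,0,0,0,0,-1],[0,0,0,0,0,0,-1],[0,0,0,0,0,0,-1],[0,0,0,0,0,0,-1]]]' 18
python3 -m pendant '[[[0,0,-0.1,0,0,0,-1],[0,0,-0.1,0,0,0,-1],[0,0,-0.1,0,0,0,-1],[0,0,-0.1,0,0,0,-1],[0,0,-0.09,0,0,0,-1],[0,0,0,0,0,0,-1],[0,0,0,0,0,0,-1],[0,0,0,0,0,0,-1]]]'
python3 -m pendant '[[[0,0,0,0,0,0,0.3],[0,0,0,0,0,0,0.3],[0,0,0,0,0,0,0.3],[0,0,0,0,0,0,0.3],[0,0,-0.5,0,0,0,0.3],[0,0,-1,0,0,0,0.3],[0,0,-1,0,0,0,0.3],[0,0,-1,0,0,0,0.3]]]'
python3 -m pendant '[[[-0.5,0,0,0,0,0,0.3],[-1,0,0,0,0,0,0.3],[-1,0,0,0,0,0,0.3],[-1,0,0,0,0,0,0.3],[-0.8,0,0,0,0,0,0.3],[-0.45,0,0,0,0,0,0.3],[0,0,0,0,0,0,0.3],[0,0,0,0,0,0,0.3]]]'
python3 chk.py;python3 go.py .4857 -.0208 .143
```

```text
time_s: 44.45
tcp_pos: [0.5016, -0.1139, 0.1438]
eef_rot: [-179.9, -0.0, -80.6]
contact_force: [-0.9, -0.4, -1.0]
gripper_width: 0.057
gripper_force: 0.0
time_s: 45.25
tcp_pos: [0.5013, -0.1139, 0.1431]
eef_rot: [-180.0, -0.0, -80.7]
contact_force: [0.8, -0.2, 0.9]
gripper_width: 0.0287
gripper_force: 18.0
time_s: 46.05
tcp_pos: [0.5013, -0.1139, 0.153]
eef_rot: [-180.0, -0.0, -80.6]
contact_force: [1.2, -0.2, -0.1]
gripper_width: 0.0283
gripper_force: 18.0
time_s: 46.85
tcp_pos: [0.501, -0.1139, 0.2243]
eef_rot: [-180.0, -0.0, -80.7]
contact_force: [1.2, 0.7, -1.1]
gripper_width: 0.0569
gripper_force: 0.0
time_s: 47.65
tcp_pos: [0.4856, -0.0202, 0.2228]
eef_rot: [180.0, -0.0, -80.6]
contact_force: [-0.2, 0.9, -0.6]
gripper_width: 0.0569
gripper_force: 0.0
(0.594, -0.0987) (array([ 0.5983, -0.1008]), np.float64(0.0296), 593) [[0.5998, -0.0997, 0.159], [0.5877, -0.1075, 0.1579], [0.5974, -0.1022, 0.159]]
(0.5008, -0.1138) (array([ 0.5006, -0.1122]), np.float64(0.0295), 560) [[0.5021, -0.1116, 0.1587], [0.4945, -0.1135, 0.1572], [0.5003, -0.1135, 0.1591]]
(0.4858, -0.02) (array([ 0.4846, -0.0188]), np.float64(0.0298), 598) [[0.4862, -0.0179, 0.1492], [0.4841, -0.018, 0.1479], [0.4847, -0.0205, 0.149]]
t 47.8 units [ 0.01 -0.    3.98] turn [ 0. -0.  0.] width 0.0571 F [ 0.1 -0.5  0.2]
```

```bash
python3 -m pendant '[[[0,0,0.5,0,0,0,0.3],[0,0,1,0,0,0,0.3],[0,0,1,0,0,0,0.3],[0,0,1,0,0,0,0.3],[0,0,0.5,0,0,0,0.3],[0,0,0,0,0,0,0.3],[0,0,0,0,0,0,0.3],[0,0,0,0,0,0,0.3]]]'
python3 -m pendant '[[[0,0,0,0,0,0,-1],[0,0,0,0,0,0,-1],[0,0,0,0,0,0,-1],[0,0,0,0,0,0,-1],[0,0,0,0,0,0,-1],[0,0,0,0,0,0,-1],[0,0,0,0,0,0,-1],[0,0,0,0,0,0,-1]]]' 18
python3 -m pendant '[[[0,0,-0.1,0,0,0,-1],[0,0,-0.1,0,0,0,-1],[0,0,-0.1,0,0,0,-1],[0,0,-0.1,0,0,0,-1],[0,0,-0.09,0,0,0,-1],[0,0,0,0,0,0,-1],[0,0,0,0,0,0,-1],[0,0,0,0,0,0,-1]]]'
python3 -m pendant '[[[0,0,0,0,0,0,0.3],[0,0,0,0,0,0,0.3],[0,0,0,0,0,0,0.3],[0,0,0,0,0,0,0.3],[0,0,-0.5,0,0,0,0.3],[0,0,-1,0,0,0,0.3],[0,0,-1,0,0,0,0.3],[0,0,-1,0,0,0,0.3]]]'
python3 go.py .59 -.30 .32
python3 -m pendant '[[[0.5,-0.2,-0.6,0,0,0,0],[0.9,-0.3,-0.6,0,0,0,0],[0.9,-0.3,-0.6,0,0,0,0],[0.9,-0.3,-0.6,0,0,0,0],[0.9,-0.3,-0.6,0,0,0,0],[0.9,-0.3,-0.6,0,0,0,0],[0.9,-0.3,-0.6,0,0,0,0],[0.9,-0.3,-0.6,0,0,0,0]]]'
python3 -m pendant '[[[0.9,-0.1,0,0,0,0,0],[0.9,-0.1,0,0,0,0,0],[0.9,-0.1,0,0,0,0,0],[0.9,-0.1,0,0,0,0,0],[0.9,-0.1,0,0,0,0,0],[0.9,-0.1,0,0,0,0,0],[0.9,-0.1,0,0,0,0,0],[0.9,-0.1,0,0,0,0,0]]]'
python3 -m pendant '[[[0,0,0,0,0,0,0],[0,0,0,0,0,0,0],[0,0,0,0,0,0,0],[0,0,0,0,0,0,0],[0,0,0,0,0,0,0],[0,0,0,0,0,0,0],[0,0,0,0,0,0,0],[0,0,0,0,0,0,0]]]'
python3 chk.py;cp pics/chk.png pics/reg1.png;python3 go.py .605 -.2305 .125
```

```text
time_s: 48.6
tcp_pos: [0.4862, -0.0201, 0.1436]
eef_rot: [-179.9, 0.0, -80.7]
contact_force: [0.1, -0.6, -0.2]
gripper_width: 0.0568
gripper_force: 0.0
time_s: 49.4
tcp_pos: [0.4858, -0.0201, 0.1429]
eef_rot: [-180.0, -0.0, -80.6]
contact_force: [0.7, -0.1, 2.5]
gripper_width: 0.0283
gripper_force: 18.0
time_s: 50.2
tcp_pos: [0.4858, -0.0201, 0.1529]
eef_rot: [-180.0, -0.0, -80.7]
contact_force: [-0.3, -0.1, 1.6]
gripper_width: 0.0283
gripper_force: 18.0
time_s: 51.0
tcp_pos: [0.4856, -0.0202, 0.2241]
eef_rot: [-180.0, -0.0, -80.7]
contact_force: [0.0, 1.0, 0.2]
gripper_width: 0.0575
gripper_force: 0.0
t 51.0 units [14.65 -2.88 -4.79] turn [-0.   -0.    0.01] width 0.0575 F [0.  1.  0.2]
time_s: 51.8
tcp_pos: [0.5534, -0.1483, 0.3192]
eef_rot: [180.0, 0.0, -80.7]
contact_force: [0.4, -0.0, -0.2]
gripper_width: 0.0435
gripper_force: 0.0
time_s: 52.6
tcp_pos: [0.5925, -0.2878, 0.3185]
eef_rot: [180.0, 0.0, -80.7]
contact_force: [-0.4, 0.4, -1.3]
gripper_width: 0.0441
gripper_force: 0.0
time_s: 53.4
tcp_pos: [0.5922, -0.2862, 0.3187]
eef_rot: [-180.0, -0.0, -80.6]
contact_force: [0.1, 0.4, 0.2]
gripper_width: 0.0437
gripper_force: 0.0
(0.594, -0.0987) (array([ 0.5985, -0.1007]), np.float64(0.0296), 571) [[0.6002, -0.0991, 0.159], [0.5963, -0.0996, 0.1578], [0.5999, -0.1134, 0.1574]]
(0.5008, -0.1138) (array([ 0.5005, -0.1124]), np.float64(0.0299), 562) [[0.5023, -0.1109, 0.1586], [0.4982, -0.1114, 0.1577], [0.5034, -0.126, 0.1537]]
(0.4858, -0.02) (array([ 0.4848, -0.0188]), np.float64(0.0297), 614) [[0.486, -0.0179, 0.159], [0.4832, -0.0176, 0.1573], None]
t 53.5 units [-2.65 -1.08  9.68] turn [-0.    0.    0.01] width 0.0439 F [-0.2  0.4 -0.3]
```

View pics/reg1.png

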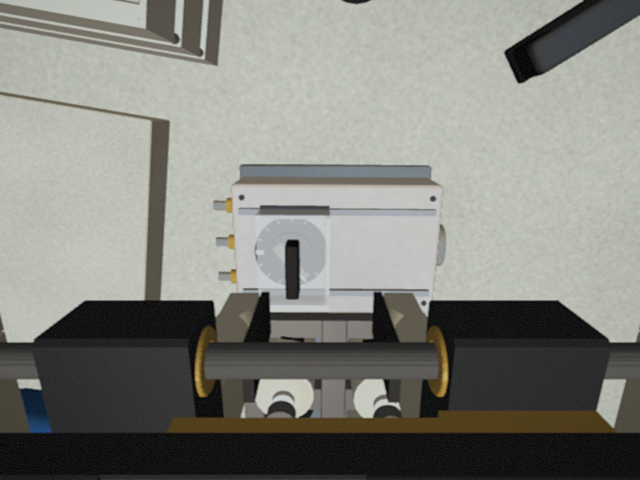

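The caps are all up. The rib shows as a black bar at about (292,268), with the dial around (290,250) and the broad tick on its left at about (261,252).

```bash
cat > rib.py <<'E'
from h import *
for n in("wrist","scene","side"):
    c=cap(n); C=cloud(c); m=(c["f"].max(2)<70)&(C[...,2]>.112)&(C[...,2]<.14)&(np.hypot(C[...,0]-.59,C[...,1]+.235)<.12)
    k,l,st,ce=cv2.connectedComponentsWithStats(m.astype(np.uint8))
    if k<2: print(n,"none"); continue
    j=1+st[1:,4].argmax(); q=C[l==j]; zt=np.percentile(q[:,2],85); q2=q[q[:,2]>zt-.004]
    R_=cv2.minAreaRect((q2[:,:2]*1000).astype(np.float32)); print(n,len(q),"ztop",zt.round(4),"mean",q2.mean(0).round(4),np.round(R_[0],1),np.round(R_[1],1),round(R_[2],1))
E
python3 rib.py
```

```text
wrist 744 ztop 0.1309 mean [ 0.6087 -0.2378  0.1302] [ 608.5 -237. ] [10.6 49. ] 7.8
scene 129 ztop 0.1299 mean [ 0.612  -0.2317  0.1292] [ 610.8 -233.4] [11.6 47.6] 10.8
side 67 ztop 0.1293 mean [ 0.6044 -0.2295  0.1286] [ 605.3 -231.9] [13.5 47.7] 15.2
```

```bash
python3 go.py .6085 -.236 .134
python3 -m pendant '[[[-0.8,-0.4,0,0,0,0,0],[-0.8,-0.4,0,0,0,0,0],[-0.8,-0.43,0.6,0,0,0,0],[0,0,1,0,0,0,0],[0,0,1,0,0,0,0],[0,0,1,0,0,0,0],[0,0,1,0,0,0,0],[0,0,1,0,0,0,0]]]'
python3 -m pendant '[[[0,0,1,0,0,0,0],[0,0,0.8,0,0,0,0],[0,0,0,0,0,0,0],[0,0,0,0,0,0,0],[0,0,0,0,0,0,0],[0,0,0,0,0,0,0],[0,0,0,0,0,0,0],[0,0,0,0,0,0,0]]]'
python3 go.py .6085 -.236 .134
```

```text
t 53.7 units [-2.35 -1.21  9.23] turn [-0.   -0.    0.01] width 0.0438 F [0.3 0.5 0.2]
time_s: 54.5
tcp_pos: [0.6088, -0.2334, 0.2048]
eef_rot: [180.0, 0.0, -80.6]
contact_force: [-0.4, -0.2, -0.2]
gripper_width: 0.044
gripper_force: 0.0
time_s: 55.3
tcp_pos: [0.6089, -0.235, 0.1711]
eef_rot: [-180.0, -0.0, -80.7]
contact_force: [-0.5, 0.2, 0.7]
gripper_width: 0.044
gripper_force: 0.0
t 55.3 units [0.04 0.03 1.85] turn [-0.01 -0.    0.01] width 0.044 F [-0.5  0.2  0.7]
```

```bash
python3 -m pendant '[[[0,0,0.7,0,0,0,0],[0,0,0.7,0,0,0,0],[0,0,0.3,0,0,0,0],[0,0,0.13,0,0,0,0],[0,0,0,0,0,0,0],[0,0,0,0,0,0,-1],[0,0,0,0,0,0,-1],[0,0,0,0,0,0,-1]]]' 25
python3 -m pendant '[[[0,0,0,0,0,0,-1],[0,0,0,0,0,0,-1],[0,0,0,0,0,0,-1],[0,0,0,0,0,0,-1],[0,0.1,0,0,0,0,-1],[0,0.2,0,0,0,0,-1],[0,0.2,0,0,0,0,-1],[0,0.1,0,0,0,0,-1]]]'
python3 go.py .6085 -.236 .134
```

```text
time_s: 56.1
tcp_pos: [0.6089, -0.2351, 0.1344]
eef_rot: [-180.0, -0.0, -80.7]
contact_force: [-0.7, -0.0, 0.1]
gripper_width: 0.0252
gripper_force: 0.0
time_s: 56.9
tcp_pos: [0.5966, -0.237, 0.1342]
eef_rot: [-180.0, -0.0, -80.7]
contact_force: [1.4, 2.2, 2.5]
gripper_width: 0.0117
gripper_force: 25.0
t 56.9 units [ 0.05 -0.6   0.01] turn [-0.01 -0.    0.01] width 0.0117 F [1.4 2.2 2.5]
```

Sliding. Continue to 90 mm and look.

```bash
python3 -m pendant '[[[0,0.4,0,0,0,0,-1],[0,0.5,0,0,0,0,-1],[0,0.5,0,0,0,0,-1],[0,0.5,0,0,0,0,-1],[0,0.5,0,0,0,0,-1],[0,0.5,0,0,0,0,-1],[0,0.5,0,0,0,0,-1],[0,0.3,0,0,0,0,-1]]]'
python3 -m pendant '[[[0,0.2,0,0,0,0,-1],[0,0,0,0,0,0,-1],[0,0,0,0,0,0,0],[0,0,0,0,0,0,0],[0,0,0,0,0,0,0],[0,0,-0.5,0,0,0,0],[0,0,-1,0,0,0,0],[0,0,-1,0,0,0,0]]]'
python3 -m pendant '[[[0.5,0,-1,0,0,0,0],[1,-0.8,-1,0,0,0,0],[1,-1,-1,0,0,0,0],[1,-1,-1,0,0,0,0],[0.5,-0.8,-1,0,0,0,0],[0,0,0,0,0,0,0],[0,0,0,0,0,0,0],[0,0,0,0,0,0,0]]]'
python3 rib.py
python3 - <<'E'
from h import *
c=cap("wrist"); cv2.imwrite("pics/knob1.png",c["f"])
E
```

```text
time_s: 57.7
tcp_pos: [0.5249, -0.2485, 0.1343]
eef_rot: [-179.7, -0.0, -80.7]
contact_force: [20.8, 10.9, -9.7]
gripper_width: 0.0118
gripper_force: 25.0
time_s: 58.5
tcp_pos: [0.5186, -0.25, 0.1845]
eef_rot: [179.9, 0.0, -80.7]
contact_force: [-0.6, -0.3, -0.3]
gripper_width: 0.0432
gripper_force: 0.0
time_s: 59.3
tcp_pos: [0.6026, -0.3167, 0.2833]
eef_rot: [179.9, 0.1, -80.7]
contact_force: [-0.0, -0.3, -0.6]
gripper_width: 0.0438
gripper_force: 0.0
wrist 43 ztop 0.118 mean [ 0.5297 -0.2735  0.1166] [ 529.5 -273.5] [9.1 1.5] 17.0
scene 116 ztop 0.1301 mean [ 0.5292 -0.2475  0.1295] [ 528.4 -247.1] [12.5 46.3] 11.6
side 69 ztop 0.1289 mean [ 0.5215 -0.2447  0.1278] [ 522.1 -246.7] [13.1 51.9] 11.6
```

View pics/knob1.png

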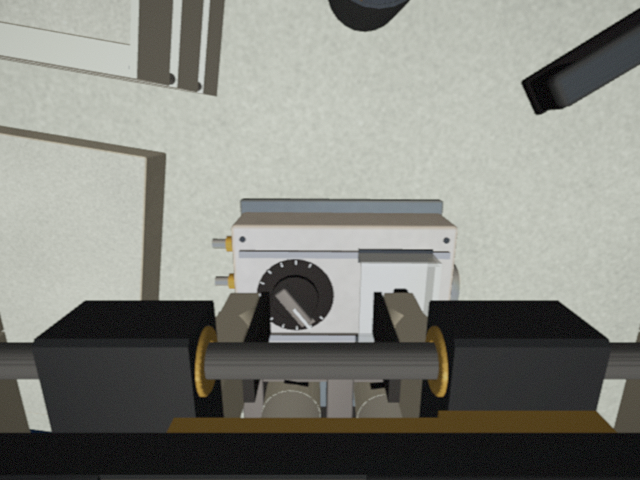

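```bash
python3 -m pendant '[[[0,0,0,0,0,0,1],[0.7,0,0,0,0,0,1],[0.8,0,0,0,0,0,1],[0.8,0,0,0,0,0,1],[0,0,0,0,0,0,1],[0,0,0,0,0,0,1],[0,0,0,0,0,0,1],[0,0,0,0,0,0,1]]]'
python3 - <<'E'
from h import *
c=cap("wrist"); np.save("k2.npy",c,allow_pickle=True); cv2.imwrite("pics/knob2.png",c["f"])
print([ (c["M"][:3,3]).round(3)])
E
```

```text
time_s: 60.3
tcp_pos: [0.6114, -0.3622, 0.284]
eef_rot: [180.0, 0.0, -80.6]
contact_force: [-0.2, -0.1, 1.0]
gripper_width: 0.0872
gripper_force: 0.0
[array([ 0.623, -0.44 ,  0.421])]
```

View pics/knob2.png

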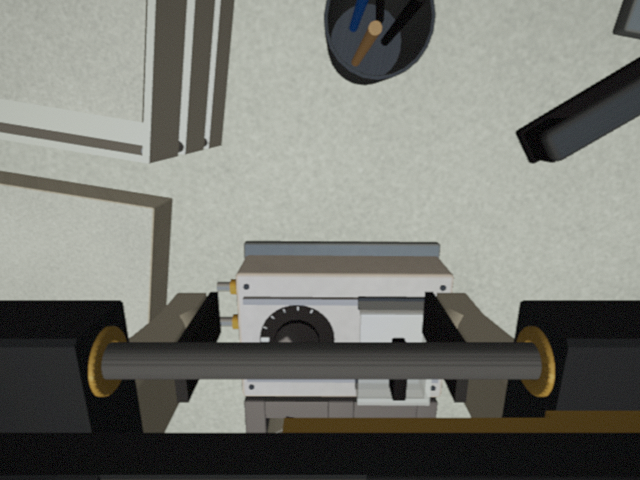

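I moved the wrong way, so I go back along tool -x until the dial is clear of the gripper.

```bash
python3 -m pendant '[[[-0.7,0,0,0,0,0,1],[-1,0,0,0,0,0,1],[-1,0,0,0,0,0,1],[-1,0,0,0,0,0,1],[-1,0,0,0,0,0,1],[-0.7,0,0,0,0,0,1],[0,0,0,0,0,0,1],[0,0,0,0,0,0,1]]]'
python3 - <<'E'
from h import *
c=cap("wrist"); np.save("k2.npy",c,allow_pickle=True)
C=cloud(c); q=C[(np.hypot(C[...,0]-.6085,C[...,1]+.236)<.02)&(C[...,2]>.075)&(C[...,2]<.11)]; print("knob heights",np.percentile(q[:,2],[5,50,95]).round(4))
p=np.array([.6085,-.236,.07]); K=c["K"]; x=np.linalg.inv(c["M"])@np.r_[p,1]; u=K[0,2]-K[0,0]*x[0]/x[2]; v=K[1,2]+K[1,1]*x[1]/x[2]; print(u,v)
u,v=int(u),int(v); cv2.imwrite("pics/knob3.png",cv2.resize(c["f"][max(v-60,0):v+60,u-75:u+75],None,fx=4,fy=4,interpolation=cv2.INTER_CUBIC)); print("origin",u-75,max(v-60,0))
E
```

```text
time_s: 61.15
tcp_pos: [0.594, -0.2551, 0.2844]
eef_rot: [-180.0, -0.0, -80.6]
contact_force: [0.2, -0.1, -0.2]
gripper_width: 0.0877
gripper_force: 0.0
knob heights [0.0774 0.0818 0.0993]
300.9051164126871 231.25170558064477
origin 225 171
```

View pics/knob3.png

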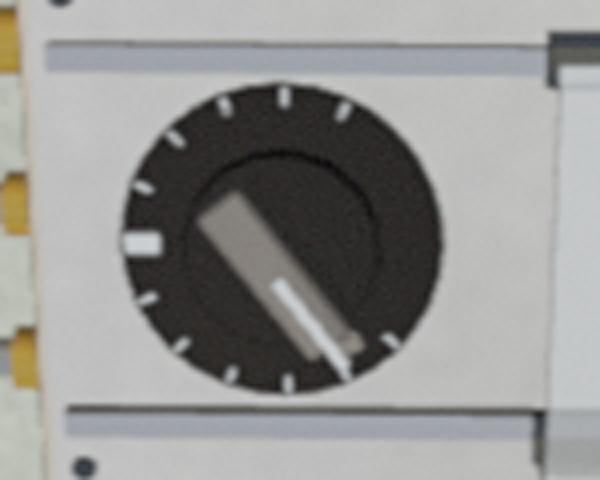

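The crop shows the pointer at the lower right (350,360), near the 0.4 tick. The broad mark is at the left (142,244), about 115° clockwise from it. Next I measure both precisely.

```bash
cat > knob.py <<'E'
from h import *
def meas(c,tailmid,headmid,dialc,mark,o=(225,171)):
    f=lambda p,z: onz(c,p[0]/4+o[0],p[1]/4+o[1],z)
    t,h=f(tailmid,.098),f(headmid,.098); d=f(dialc,.070); m=f(mark,.070)
    b=h-t; mm=m-d; ang=lambda v:np.degrees(np.arctan2(v[1],v[0]))
    print("bar mid",((t+h)/2).round(4),"len",np.linalg.norm(b).round(4),"ang",ang(b).round(1),"dial c",d.round(4),"mark r",np.linalg.norm(mm).round(4),"ang",ang(mm).round(1),"cw to go",((ang(b)-ang(mm))%360).round(1))
c=np.load("k2.npy",allow_pickle=True).item()
g=c["f"][171:291,225:375].max(2); m=cv2.resize((g<75).astype(np.uint8)*255,None,fx=4,fy=4)
cs=max(cv2.findContours(m,0,2)[0],key=cv2.contourArea); print("dial circle",cv2.minEnclosingCircle(cs),cv2.fitEllipse(cv2.convexHull(cs)))
bm=cv2.resize(((g>85)&(np.hypot(*(np.mgrid[0:120,0:150]-np.array([59.5,70.5])[:,None,None]))<33)).astype(np.uint8)*255,None,fx=4,fy=4)
k=max(cv2.findContours(bm,0,2)[0],key=cv2.contourArea); print("bar",cv2.minAreaRect(k))
meas(c,(217.5,204),(330,350),(282,238),(142,244))
E
python3 knob.py
```

```text
dial circle ((282.8304138183594, 237.81138610839844), 162.58352661132812) ((282.2226867675781, 238.22445678710938), (313.507080078125, 324.33685302734375), 107.29345703125)
bar ((279.1109313964844, 282.8907775878906), (211.82815551757812, 64.41544342041016), 49.843997955322266)
bar mid [ 0.6131 -0.2349  0.098 ] len 0.0391 ang 135.1 dial c [ 0.6134 -0.2359  0.07  ] mark r 0.0316 ang 11.9 cw to go 123.2
```

```bash
python3 -m pendant '[[[0,0,0,0,0,-1,-0.3],[0,0,0,0,0,-1,-0.3],[0,0,0,0,0,-1,-0.3],[0,0,0,0,0,-1,-0.3],[0,0,0,0,0,-1,-0.3],[0,0,0,0,0,-1,-0.3],[0,0,0,0,0,-1,-0.3],[0,0,0,0,0,-1,-0.3]]]'
python3 -m pendant '[[[0,0,0,0,0,-0.67,-0.3],[0,0,0,0,0,0,-0.3],[0,0,0,0,0,0,-0.3],[0,0,0,0,0,0,-0.3],[0,0,0,0,0,0,-0.3],[0,0,0,0,0,0,-0.3],[0,0,0,0,0,0,-0.3],[0,0,0,0,0,0,-0.3]]]'
python3 go.py .6132 -.2355 .103 -46
```

```text
time_s: 62.0
tcp_pos: [0.5938, -0.2565, 0.2836]
eef_rot: [180.0, 0.0, -48.6]
contact_force: [-0.2, 0.6, -0.6]
gripper_width: 0.0322
gripper_force: 0.0
time_s: 62.8
tcp_pos: [0.5939, -0.2557, 0.284]
eef_rot: [180.0, -0.0, -46.0]
contact_force: [-0.2, 0.7, -0.2]
gripper_width: 0.0309
gripper_force: 0.0
t 62.8 units [-0.05 -1.4   9.05] turn [ 0.   -0.    0.01] width 0.0309 F [-0.2  0.7 -0.2]
```

```bash
python3 -m pendant '[[[-0.05,-0.7,0,0,0,0,-0.3],[0,-0.7,0.3,0,0,0,-0.3],[0,0,1,0,0,0,-0.3],[0,0,1,0,0,0,-0.3],[0,0,1,0,0,0,-0.3],[0,0,1,0,0,0,-0.3],[0,0,1,0,0,0,-0.3],[0,0,1,0,0,0,-0.3]]]'
python3 -m pendant '[[[0,0,0.7,0,0,0,-0.3],[0,0,0,0,0,0,-0.3],[0,0,0,0,0,0,-0.3],[0,0,0,0,0,0,-0.3],[0,0,0,0,0,0,-0.3],[0,0,0,0,0,0,-0.3],[0,0,0,0,0,0,-0.3],[0,0,0,0,0,0,-0.3]]]'
python3 go.py .6132 -.2355 .103 -46
```

```text
time_s: 63.6
tcp_pos: [0.6139, -0.2346, 0.1565]
eef_rot: [180.0, 0.0, -45.9]
contact_force: [0.5, -0.2, -1.0]
gripper_width: 0.0308
gripper_force: 0.0
time_s: 64.4
tcp_pos: [0.6133, -0.2356, 0.1442]
eef_rot: [-180.0, -0.0, -46.0]
contact_force: [0.1, -0.7, -0.8]
gripper_width: 0.0309
gripper_force: 0.0
t 64.4 units [-0.01  0.    2.06] turn [-0. -0.  0.] width 0.0309 F [ 0.1 -0.7 -0.8]
```

Descend to the bar, then grip at 20 N.

```bash
python3 -m pendant '[[[0,0,0.7,0,0,0,-0.3],[0,0,0.7,0,0,0,-0.3],[0,0,0.4,0,0,0,-0.3],[0,0,0.26,0,0,0,-0.3],[0,0,0,0,0,0,-0.3],[0,0,0,0,0,0,-0.3],[0,0,0,0,0,0,-1],[0,0,0,0,0,0,-1]]]' 15
python3 -m pendant '[[[0,0,0,0,0,0,-1],[0,0,0,0,0,0,-1],[0,0,0,0,0,0,-1],[0,0,0,0,0,0,-1],[0,0,0,0,0,0.3,-1],[0,0,0,0,0,0.7,-1],[0,0,0,0,0,0.7,-1],[0,0,0,0,0,0.3,-1]]]'
python3 go.py .6132 -.2355 .103 -168
```

```text
time_s: 65.2
tcp_pos: [0.6136, -0.2356, 0.1033]
eef_rot: [-180.0, -0.0, -46.0]
contact_force: [-0.2, -0.4, -0.1]
gripper_width: 0.0199
gripper_force: 0.0
time_s: 66.0
tcp_pos: [0.6142, -0.2352, 0.1032]
eef_rot: [-179.9, -0.1, -54.1]
contact_force: [3.8, 4.4, 1.8]
gripper_width: 0.0117
gripper_force: 15.0
t 66.0 units [-0.02  0.05  0.01] turn [-3.000e-02  1.000e-02  2.849e+01] width 0.0117 F [3.8 4.4 1.8]
```

```bash
python3 -m pendant '[[[0,0,0,0,0,0.9,-1],[0,0,0,0,0,0.9,-1],[0,0,0,0,0,0.9,-1],[0,0,0,0,0,0.9,-1],[0,0,0,0,0,0.9,-1],[0,0,0,0,0,0.9,-1],[0,0,0,0,0,0.9,-1],[0,0,0,0,0,0.9,-1]]]'
python3 -m pendant '[[[0,0,0,0,0,0.9,-1],[0,0,0,0,0,0.9,-1],[0,0,0,0,0,0.9,-1],[0,0,0,0,0,0.9,-1],[0,0,0,0,0,0.9,-1],[0,0,0,0,0,0.9,-1],[0,0,0,0,0,0.9,-1],[0,0,0,0,0,0.9,-1]]]'
python3 -m pendant '[[[0,0,0,0,0,0.9,-1],[0,0,0,0,0,0.9,-1],[0,0,0,0,0,0.9,-1],[0,0,0,0,0,0.9,-1],[0,0,0,0,0,0.9,-1],[0,0,0,0,0,0.9,-1],[0,0,0,0,0,0.9,-1],[0,0,0,0,0,0.9,-1]]]'
python3 -m pendant '[[[0,0,0,0,0,0.9,-1],[0,0,0,0,0,0.9,-1],[0,0,0,0,0,0.9,-1],[0,0,0,0,0,0.9,-1],[0,0,0,0,0,0.9,-1],[0,0,0,0,0,0.9,-1],[0,0,0,0,0,0.8,-1],[0,0,0,0,0,0.4,-1]]]'
python3 go.py .6132 -.2355 .103 -168
```

```text
time_s: 66.8
tcp_pos: [0.6143, -0.2351, 0.1032]
eef_rot: [-179.9, -0.0, -82.9]
contact_force: [4.6, 3.9, 1.3]
gripper_width: 0.0115
gripper_force: 15.0
time_s: 67.6
tcp_pos: [0.6144, -0.2351, 0.1032]
eef_rot: [-179.9, 0.0, -111.7]
contact_force: [3.4, 4.5, 2.0]
gripper_width: 0.0121
gripper_force: 15.0
time_s: 68.4
tcp_pos: [0.6145, -0.2352, 0.1032]
eef_rot: [-179.9, 0.1, -140.5]
contact_force: [4.6, 4.1, 0.6]
gripper_width: 0.0121
gripper_force: 15.0
time_s: 69.2
tcp_pos: [0.6145, -0.2352, 0.1033]
eef_rot: [-180.0, 0.1, -166.9]
contact_force: [4.8, 3.7, 0.2]
gripper_width: 0.0121
gripper_force: 15.0
t 69.2 units [0.07 0.   0.01] turn [-0.01  0.03  0.28] width 0.0121 F [4.8 3.7 0.2]
```

```bash
python3 -m pendant '[[[0,0,0,0,0,0.4,-1],[0,0,0,0,0,0.1,-1],[0,0,0,0,0,0,-1],[0,0,0,0,0,0,-1],[0,0,0,0,0,0,-0.3],[0,0,0,0,0,0,-0.3],[0,0,0,0,0,0,-0.3],[0,0,-0.4,0,0,0,-0.3]]]'
python3 -m pendant '[[[0,0,-0.8,0,0,0,-0.3],[0,0,-1,0,0,0,1],[0,0,-1,0,0,0,1],[0,0,-1,0,0,0,1],[0,0,-1,0,0,0,1],[0,0,-1,0,0,0,1],[0,0,-1,0,0,0,1],[0,0,-1,0,0,0,1]]]'
python3 -m pendant '[[[0.4,0,-0.8,0,0,0,1],[0,0,0,0,0,0,1],[0,0,0,0,0,0,1],[0,0,0,0,0,0,1],[0,0,0,0,0,0,1],[0,0,0,0,0,0,1],[0,0,0,0,0,0,1],[0,0,0,0,0,0,1]]]'
python3 - <<'E'
from h import *
c=cap("wrist"); np.save("k3.npy",c,allow_pickle=True)
p=np.array([.6132,-.2357,.07]); K=c["K"]; x=np.linalg.inv(c["M"])@np.r_[p,1]; u=int(K[0,2]-K[0,0]*x[0]/x[2]); v=int(K[1,2]+K[1,1]*x[1]/x[2])
cv2.imwrite("pics/knob4.png",cv2.resize(c["f"][max(v-60,0):v+60,u-75:u+75],None,fx=4,fy=4,interpolation=cv2.INTER_CUBIC)); print("origin",u-75,max(v-60,0))
E
```

```text
time_s: 70.0
tcp_pos: [0.6121, -0.2356, 0.1097]
eef_rot: [179.9, -0.2, -168.8]
contact_force: [0.5, -0.3, -1.0]
gripper_width: 0.0302
gripper_force: 0.0
time_s: 70.8
tcp_pos: [0.6129, -0.2357, 0.2683]
eef_rot: [-180.0, 0.0, -168.8]
contact_force: [-0.6, -0.3, 0.5]
gripper_width: 0.0814
gripper_force: 0.0
time_s: 71.6
tcp_pos: [0.6054, -0.237, 0.2824]
eef_rot: [180.0, -0.0, -168.8]
contact_force: [-0.5, -0.5, -0.3]
gripper_width: 0.0882
gripper_force: 0.0
origin 245 163
```

View pics/knob4.png

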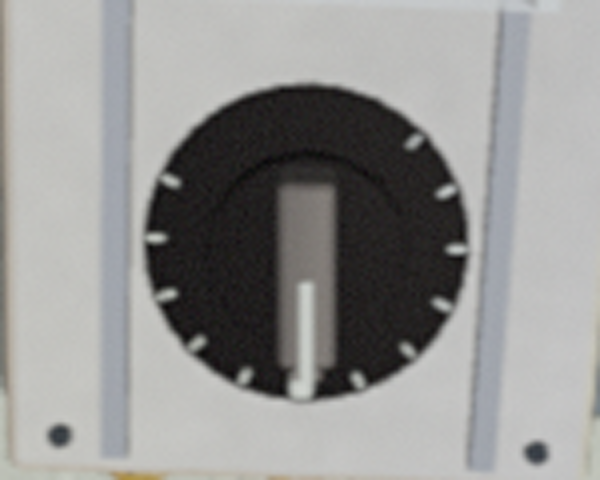

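Pointer and mark coincide, both at about (303,385), within 2°. Now I turn back and put the hood home.

```bash
python3 -m pendant '[[[0,0,0,0,0,-1,0],[0,0,0,0,0,-1,0],[0,0,0,0,0,-1,0],[0,0,0,0,0,-1,0],[0,0,0,0,0,-1,0],[0,0,0,0,0,-1,0],[0,0,0,0,0,-1,0],[0,0,0,0,0,-1,0]]]' 25
python3 -m pendant '[[[0,0,0,0,0,-1,0],[0,0,0,0,0,-1,0],[0,0,0,0,0,-1,0],[0,0,0,0,0,-1,0],[0,0,0,0,0,-1,0],[0,0,0,0,0,-1,0],[0,0,0,0,0,-1,0],[0,0,0,0,0,-1,0]]]'
python3 -m pendant '[[[0,0,0,0,0,-1,0],[0,0,0,0,0,-1,0],[0,0,0,0,0,-1,0],[0,0,0,0,0,-1,0],[0,0,0,0,0,-1,0],[0,0,0,0,0,-1,0],[0,0,0,0,0,0,0],[0,0,0,0,0,0,0]]]'
python3 go.py .5245 -.2495 .134
python3 rib.py
```

```text
time_s: 72.45
tcp_pos: [0.6055, -0.2371, 0.2827]
eef_rot: [180.0, -0.0, -136.6]
contact_force: [-0.9, 0.3, 0.7]
gripper_width: 0.0437
gripper_force: 0.0
time_s: 73.25
tcp_pos: [0.6055, -0.2371, 0.2827]
eef_rot: [180.0, 0.0, -104.6]
contact_force: [0.8, -0.6, 0.1]
gripper_width: 0.044
gripper_force: 0.0
time_s: 74.05
tcp_pos: [0.6055, -0.2371, 0.2827]
eef_rot: [180.0, 0.0, -80.9]
contact_force: [-0.0, -0.6, 0.5]
gripper_width: 0.0436
gripper_force: 0.0
t 74.0 units [-0.03  4.09  7.44] turn [ 0.    0.   -0.05] width 0.0436 F [-0.  -0.6  0.5]
wrist 1245 ztop 0.1308 mean [ 0.5258 -0.2506  0.13  ] [ 525.5 -249.8] [10.6 48.4] 9.1
scene 117 ztop 0.1294 mean [ 0.528  -0.2452  0.1285] [ 527.9 -245.6] [13.6 46.6] 15.6
side 71 ztop 0.129 mean [ 0.5215 -0.2436  0.1282] [ 522.2 -246.6] [11.5 51.7] 11.9
```

```bash
python3 -m pendant '[[[0,0.9,0,0,0,0,0],[0,1,0,0,0,0,0],[0,1,0,0,0,0,0],[0,1,0.3,0,0,0,0],[0,0.13,1,0,0,0,0],[0,0,1,0,0,0,0],[0,0,1,0,0,0,0],[0,0,1,0,0,0,0]]]'
python3 -m pendant '[[[0,0,1,0,0,0,0],[0,0,0.6,0,0,0,0],[0,0,0,0,0,0,0],[0,0,0,0,0,0,0],[0,0,0,0,0,0,0],[0,0,0,0,0,0,0],[0,0,0,0,0,0,0],[0,0,0,0,0,0,0]]]'
python3 go.py .5256 -.2497 .134
```

```text
time_s: 75.0
tcp_pos: [0.5259, -0.2501, 0.1963]
eef_rot: [-180.0, -0.0, -80.8]
contact_force: [0.2, -0.3, 0.1]
gripper_width: 0.0439
gripper_force: 0.0
time_s: 75.8
tcp_pos: [0.526, -0.25, 0.1652]
eef_rot: [-180.0, -0.0, -80.8]
contact_force: [0.2, -0.1, -0.1]
gripper_width: 0.0437
gripper_force: 0.0
t 75.8 units [-0.02  0.02  1.56] turn [-0.01 -0.   -0.02] width 0.0437 F [ 0.2 -0.1 -0.1]
```

```bash
python3 -m pendant '[[[0,0,0.6,0,0,0,0],[0,0,0.6,0,0,0,0],[0,0,0.36,0,0,0,0],[0,0,0,0,0,0,0],[0,0,0,0,0,0,-1],[0,0,0,0,0,0,-1],[0,0,0,0,0,0,-1],[0,0,0,0,0,0,-1]]]' 25
python3 -m pendant '[[[0,0,0,0,0,0,-1],[0,0,0,0,0,0,-1],[0,0,0,0,0,0,-1],[0,-0.3,0,0,0,0,-1],[0,-0.5,0,0,0,0,-1],[0,-0.5,0,0,0,0,-1],[0,-0.5,0,0,0,0,-1],[0,-0.5,0,0,0,0,-1]]]'
python3 -m pendant '[[[0,-0.5,0,0,0,0,-1],[0,-0.5,0,0,0,0,-1],[0,-0.5,0,0,0,0,-1],[0,-0.3,0,0,0,0,-1],[0,0,0,0,0,0,-1],[0,0,0,0,0,0,-1],[0,0,0,0,0,0,-1],[0,0,0,0,0,0,-1]]]'
python3 go.py .6085 -.2355 .134
```

```text
time_s: 76.6
tcp_pos: [0.5261, -0.25, 0.134]
eef_rot: [-180.0, -0.0, -80.8]
contact_force: [-0.1, -0.3, -0.3]
gripper_width: 0.0171
gripper_force: 0.0
time_s: 77.4
tcp_pos: [0.5727, -0.2426, 0.1339]
eef_rot: [-180.0, -0.0, -80.8]
contact_force: [-2.2, -1.0, 5.2]
gripper_width: 0.0118
gripper_force: 25.0
time_s: 78.2
tcp_pos: [0.6076, -0.237, 0.1339]
eef_rot: [-179.9, -0.0, -80.8]
contact_force: [2.4, -1.7, 3.6]
gripper_width: 0.0118
gripper_force: 25.0
t 78.2 units [-0.07 -0.06 -0.01] turn [-0.02 -0.01 -0.02] width 0.0118 F [ 2.4 -1.7  3.6]
```

Nudge it toward the stop, watching the force.

```bash
python3 -m pendant '[[[0,-0.1,0,0,0,0,-1],[0,-0.1,0,0,0,0,-1],[0,-0.05,0,0,0,0,-1],[0,0,0,0,0,0,-1],[0,0,0,0,0,0,-1],[0,0,0,0,0,0,-1],[0,0,0,0,0,0,-1],[0,0,0,0,0,0,-1]]]'
```

```text
time_s: 79.0
tcp_pos: [0.6112, -0.2365, 0.1339]
eef_rot: [179.9, -0.0, -80.8]
contact_force: [-0.6, -2.6, 5.0]
gripper_width: 0.0118
gripper_force: 25.0
```

```bash
python3 -m pendant '[[[0,-0.1,0,0,0,0,-1],[0,-0.1,0,0,0,0,-1],[0,0,0,0,0,0,-1],[0,0,0,0,0,0,-1],[0,0,0,0,0,0,0],[0,0,0,0,0,0,0],[0,0,0,0,0,0,0],[0,0,-0.5,0,0,0,0]]]'
python3 -m pendant '[[[0,0,-1,0,0,0,0],[0,0,-1,0,0,0,0],[0,0,-1,0,0,0,0],[0,0,-1,0,0,0,0],[0.5,0,-1,0,0,0,0],[0.9,0.6,-1,0,0,0,0],[0.7,0.5,-1,0,0,0,0],[0.5,0,-1,0,0,0,0]]]'
python3 -m pendant '[[[0,0,-0.6,0,0,0,0],[0,0,0,0,0,0,0],[0,0,0,0,0,0,0],[0,0,0,0,0,0,0],[0,0,0,0,0,0,0],[0,0,0,0,0,0,0],[0,0,0,0,0,0,0],[0,0,0,0,0,0,0]]]'
python3 rib.py; python3 chk.py; cp pics/chk.png pics/fin.png
```

```text
time_s: 79.8
tcp_pos: [0.6145, -0.2349, 0.142]
eef_rot: [179.8, 0.1, -80.8]
contact_force: [0.3, 0.8, -1.1]
gripper_width: 0.0382
gripper_force: 0.0
time_s: 80.6
tcp_pos: [0.6013, -0.2911, 0.3054]
eef_rot: [-180.0, -0.0, -80.8]
contact_force: [0.5, -0.5, 0.2]
gripper_width: 0.0437
gripper_force: 0.0
time_s: 81.4
tcp_pos: [0.6023, -0.2902, 0.3154]
eef_rot: [180.0, 0.0, -80.8]
contact_force: [0.1, 0.4, -0.6]
gripper_width: 0.0439
gripper_force: 0.0
wrist 729 ztop 0.131 mean [ 0.6136 -0.2375  0.1302] [ 613.6 -236.1] [10.4 48.8] 8.5
scene 126 ztop 0.1292 mean [ 0.6168 -0.2317  0.1287] [ 617.6 -232.6] [12.8 47.2] 15.6
side 72 ztop 0.1281 mean [ 0.6103 -0.2324  0.1271] [ 610.5 -233.2] [12.9 43.9] 8.6
(0.594, -0.0987) (array([ 0.5985, -0.1008]), np.float64(0.0295), 576) [[0.6001, -0.0995, 0.1585], [0.597, -0.0994, 0.1574], [0.6001, -0.1139, 0.1478]]
(0.5008, -0.1138) (array([ 0.5004, -0.1123]), np.float64(0.0296), 575) [[0.5021, -0.1111, 0.1587], [0.4986, -0.1122, 0.1573], [0.5063, -0.1249, 0.1444]]
(0.4858, -0.02) (array([ 0.4848, -0.0188]), np.float64(0.0297), 621) [[0.4862, -0.0176, 0.1587], [0.4826, -0.0173, 0.158], None]
```

View pics/fin.png

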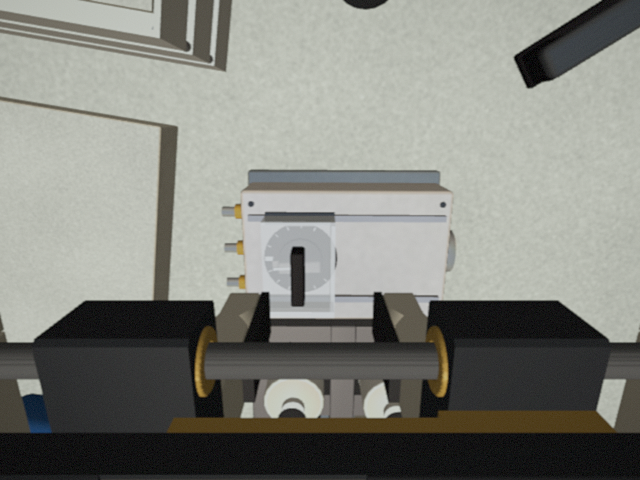

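The final view shows the hood centred over the knob axis: rib at x 0.6136 against knob 0.6132. The pointer is still on the mark at (272,267), and all caps are up. Handing in.

```bash
python3 -c "
from plant import r
print(r.close_job())"
```

```text
the job is handed in; nothing more can be done
None
```

I handed in the job with all three bottles present docked upright and their vent caps up, the knob pointer within about 2° of the broad mark, and the hood measured home to about 1 mm; it returned no verdict.

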